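# Make up a three-part tablet mould on the slanted stand

## Robot

A 7-joint arm with a two-finger parallel gripper is mounted at the origin on the work surface. World frame = base frame: x ahead of the robot, y to its left, z up, the work surface at z = 0. Lengths are in mm, angles in rad, forces in N, time in s.
With the tool pointing down it reaches from about 425 to 875 mm from the base axis. Payload 4.7 kg.
Tool frame: the origin (TCP) lies at the very end of the fingers, on their centre line; the grasp point (between the pads) lies 19 mm behind it; z points along the fingers, y is the direction in which the jaws open and shut (so a half turn about z gives the same grasp; the last joint's range is limited). The gripper opens to 85 mm and grips with 20 to 120 N. Pads are 22 mm wide; open, the fingers measure 114 mm over their backs; the gripper's body (76 mm by 85 mm) begins 54 mm behind the grasp point. The pads swing forward as they close: fully open they stand 13 mm farther back than shut.
Start: joints at [1.297, 0.321, -0.07, 1.45, 0.023, 1.371, -0.057], TCP at [184.478, -623.292, 231.349] pointing down, gripper open.
Joint ranges: [-2.86, 2.86], [-0.3, 2.09], [-1.38, 1.24], [0.06, 2.45], [-1.56, 4.7], [0.09, 2.05], [-2.69, 2.69]. Speed limits (rad/s): [2.57, 2.57, 3.14, 3.14, 3.14, 3.14, 3.14].

## Interface

Orientations are given as a unit quaternion [x, y, z, w].
In Python, from station import monitor, cams, ticket gives the robot as it stands.
- The arm moves only by the tool play_rows, never from a script. Its argument "increments" is a list of rows, each an object with "hand": the opening, from -1 (shut) to 1 (fully open), so that 0 is half open; "xyz": the shift along the tool's x, y, z in m, a list of three; "twist": the turn, a rotation vector about the tool's x, y, z in degrees, a list of three. In form: [{"hand": hand, "xyz": [dx, dy, dz], "twist": [wx, wy, wz]}, ...]. A call has 1 to 8 rows; each row is the pose to reach, as a shift and turn from the pose measured when the call began, along the tool's axes at that moment; what a row does not reach only later rows make up. A row lasts 1/10 s, in which the tool goes at most 50 mm and 8.59 degrees, less where a joint would pass 70% of its speed; a pose out of reach is approached as far as the arm can. A call with a gripper value outside its range is refused whole. The fingers move at their own pace and stop on an object; the grip force is fixed at half the most. Time passes only in rows, so rows that repeat a pose let the fingers close. It gives the time, the measured TCP pose, the force and the opening at its end, in the units of the state.
- monitor.read_state(): the state, without advancing time (a new reading comes with each control period).
- cams.get_image(name): name is "side" or "top"; returns a dict with "img" (384x512x3 uint8, red, green, blue), "z_map" (384x512 float32, mm along the optical axis (not along the pixel's ray), 0 where there is no reading), "vertical_fov" (degrees; the focal length in pixels is half the picture's height over the tangent of half this angle, whatever the lens; pixels are square), "cx", "cy" (the principal point, pixels), "D" ([k1, k2, p1, p2, k3] as OpenCV has them; the pictures are not rectified), "position" and "orientation" of the camera in the world. Camera axes: x right, y up, looking along -z (the intrinsics and any distortion apply to the point x, -y, -z); pixel columns grow to the right and rows downward; lengths in mm; the calibration is good to about 2 mm. A picture is of the moment at which its call begins.
- ticket.sign_off(): hands the job in, once; it reports no verdict.
Trained networks look in a picture, given as the dict that the camera call returned (one of the last four; its "shot" number tells which), for a name from the list of things; names that differ only in an ending like _2 or _b are one class to them, and where a whole thing is asked for, a point or a joint stands for the part that bears it (a point fixed in the world has none). Each returns a list of dicts, best first, with "confidence" (0 to 1); they miss things now and then, are a little off and sometimes report something else, mostly with a low value. They report only what shows in the picture. A call takes as long as a camera call. They do not tell look-alikes from the thing itself.
- cams.recognise(query, picture): "position" ([column, row] in pixels, amid what is visible of it).
- cams.masks_of(query, picture): "region" (384x512 bool, what is visible of it) and "position" ([column, row] in pixels, amid what is visible of it).
The state is a dict: "time": time; "qpos": joint angles; "joint_velocities": joint speeds; "joint_efforts": joint torques, N m; "position": TCP position; "tcp_rot": TCP orientation; "force": force on the tool from outside, world axes, zero at the start; "torque": the same for the moment, N m; "width": finger opening in mm.
Only numpy, scipy, OpenCV 4.12 (cv2) and the standard library are available. Lean on these libraries where they do the work, as an engineer would, in place of code of your own. Each camera call takes 0.05 s, during which the arm holds its last target.

## Task

Make up the chocolate tablet mould on the slanted stand: first the dark grey back plate, then the white relief plate with its ribs up, then the blue cavity frame on top. Turn each so that its cut corner goes to the cut-corner stop of the stand, and set it down between the guides (don't drop it) so that it lies flat and fully home on what is below before the next one goes on. Leave everything else on the table where it is.

Things in the scene. Friction and masses are not known exactly. Their poses are not given: they have to be found in the camera images.
- bed: Bed of the slanted make-up stand: aluminium plate 190 x 116 mm on fixed steel legs, tilted 30 degrees to face up and towards the robot; place and heading vary. Origin: on its upper face in the middle of the mould space, 78 mm above the table. x: up the slope, along the mould's length; y: across, to the left seen from the robot; z: square out of the plate. Seated parts have the same axes.
- bed_side (a point): Mid-length of the open +y long side of the mould space, (0, 29.5, 0) mm in the bed's frame. Black guides stand only round the corners: the space inside them is 133 x 59 mm (2.5 mm of play on every side of a part). Along both long sides the middle 74 mm (37 mm either way from here) are open for the fingers.
- bed_key (a point): Foot of the black 45 degree stop for the parts' cut corner, at the bed's upper left corner: (59, 22, 0) mm in the bed's frame. All guides stand 34 mm upright, then flare out by 25 degrees for 13 mm more (lead-in); nothing holds the parts from above.
- bed_top (a point): Where the centre of the blue frame's underside comes to lie, 20 mm out from the bed's origin along the bed's z. The back plate's origin comes to the bed's origin, the relief plate's 10 mm out from it.
- back_plate: Back plate of the mould: plain dark steel-grey coated metal plate, 10 mm thick, about 0.2 kg. 128 mm long (x) by 54 mm wide (y), the +x, +y corner cut off at 45 degrees by 14 mm. Lies flat, right side up. Origin: centre of the underside; z up.
- relief_plate: Relief plate of the mould: white plastic plate, 10 mm thick, with slanting white ribs 1.5 mm high in the middle of its upper face (they stand inside the blue frame's opening), about 0.1 kg. 128 mm long (x) by 54 mm wide (y), the +x, +y corner cut off at 45 degrees by 14 mm. Lies flat, right side up. Origin: centre of the underside; z up.
- cavity_frame: Cavity frame of the mould: blue plastic frame 18 mm high with walls 9 mm thick round an open cavity of 110 x 36 mm, about 0.1 kg. 128 mm long (x) by 54 mm wide (y), the +x, +y corner cut off at 45 degrees by 14 mm. Lies flat, right side up. Origin: centre of the underside; z up.
- back_plate_key (a point): Middle of the cut corner of the back plate, at its upper face: (57, 20, 10) mm in the plate's frame.
- relief_plate_key (a point): Middle of the cut corner of the relief plate, at its upper face: (57, 20, 10) mm in the plate's frame.
- cavity_frame_key (a point): Middle of the cut corner of the cavity frame, at its upper face: (57, 20, 18) mm in the frame's frame.
- scissors: Yellow-handled scissors lying flat, 160 mm long, 10 mm high; bystander. Origin: near the pivot, at table height.
- pen: Ball pen with a black cap, 130 mm long, lying; bystander. Origin: about its middle, at table height.
- offset_spatula: Offset spatula with a black handle, 225 mm long, lying, 18 mm high; bystander. Origin: where handle and blade meet, at table height.
- scraper: Bench scraper, steel blade with a white handle, 150 x 95 mm, 20 mm high, lying; bystander. Origin: about its middle, at table height.
- piping_nozzle: Steel piping nozzle, a cone 27 mm across and 45 mm high standing on its wide end; bystander. Origin: centre of its foot.
- sprinkle_jar: Brown jar with a white cap, 64 mm across, 85 mm high; bystander. Origin: centre of its foot.
There are look-alikes about, which are no part of the job. Of the things shaped like the back_plate, the steel one is meant.

How it is judged:
By the outcome, as a careful person would: the job done as asked, in the order asked, and still so for the second after the job is handed in, with the robot touching nothing.
It also fails if it takes over 72 s, if anything falls off the work surface, if the arm or the gripper's body presses on something with over 40 N, if the wrist force passes 120 N, or if a joint passes its speed limit or range.

## Working session

There is one attempt and no reset: what is moved stays moved. The work goes in short steps, Python scripts to look and compute and a tool call to move; the robot and the scene stay as the last step left them, time stands still between calls to the robot, and variables do not carry over. Pictures are saved under pics/ and viewed, and the job is handed in when it is done.

Besides the shell and the picture viewer there is one more tool, called after "Emit:" as name([rows], argument=value, ...), one row to a line, values as JSON. play_rows: Moves the arm, as the interface text tells. Its arguments: {"type":"object","properties":{"increments":{"type":"array","items":{"type":"object","properties":{"hand":{"type":"number"},"xyz":{"type":"array","items":{"type":"number"}},"twist":{"type":"array","items":{"type":"number"}}}}}},"required":["increments"]}

```bash
ls; mkdir -p pics; python3 - <<'E'
from station import monitor, cams, ticket
import cv2,pickle
s=monitor.read_state();print(s)
for n in("side","top"):
    p=cams.get_image(n);pickle.dump(p,open(f"{n}0.pkl","wb"))
    cv2.imwrite(f"pics/{n}0.png",p["img"][:,:,::-1])
    print({k:v for k,v in p.items() if k not in("img","z_map")})
E
```

```text
pics
{'time': 0.0, 'qpos': array([ 1.29712117,  0.32183096, -0.07006708,  1.45170407,  0.02259536,
        1.37079252, -0.05685645]), 'joint_velocities': array([-0.00115688,  0.00102049,  0.00066479,  0.00198033, -0.00053785,
        0.00018228, -0.00064534]), 'joint_efforts': array([-2.44604316e-04, -4.93577099e+01, -3.82159296e-01, -3.14331508e+01,
        1.30331496e-02,  1.14342221e-02, -1.85478274e-05]), 'position': array([ 184.27013874, -622.7599197 ,  230.20359971]), 'tcp_rot': array([ 9.89661468e-01,  1.43419769e-01, -1.89313088e-04, -9.55555137e-04]), 'force': array([ 0.51315607, -0.66844714,  0.65237975]), 'torque': array([0.03399738, 0.01323613, 0.02233836]), 'width': 85.4813760955119}
{'vertical_fov': 54.42040053658528, 'cx': 254.03597476045468, 'cy': 191.0044508119794, 'D': array([-0.08039249,  0.        ,  0.        ,  0.        ,  0.        ]), 'position': array([-21.95515592, 566.48573934, 840.80790573]), 'orientation': array([-0.15290126,  0.36967588,  0.8496073 , -0.34369811]), 'shot': 1}
{'vertical_fov': 53.91542318663961, 'cx': 256.9862540598185, 'cy': 193.94808018432218, 'D': array([0.02378362, 0.        , 0.        , 0.        , 0.        ]), 'position': array([ 415.62262896,  -42.85005438, 1277.14242687]), 'orientation': array([-0.0433541 ,  0.03998471,  0.70720993, -0.70453939]), 'shot': 2}
```

View pics/side0.png

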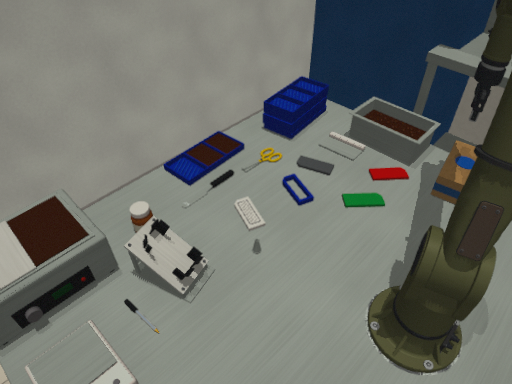

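View pics/top0.png

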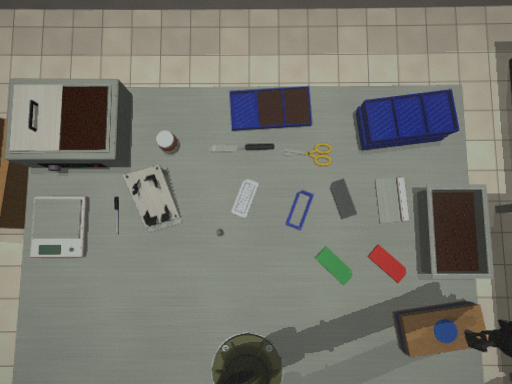

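```bash
cat > h.py <<'E'
import numpy as np,cv2,pickle
from scipy.spatial.transform import Rotation as R
def K(p):
    h=p["img"].shape[0]; f=h/2/np.tan(np.radians(p["vertical_fov"])/2)
    return np.array([[f,0,p["cx"]],[0,f,p["cy"]],[0,0,1.]])
def rays(p,uv):
    n=cv2.undistortPoints(np.asarray(uv,float).reshape(-1,1,2),K(p),np.asarray(p["D"],float)).reshape(-1,2)
    d=np.c_[n[:,0],-n[:,1],-np.ones(len(n))]
    return d@R.from_quat(p["orientation"]).as_matrix().T
def onplane(p,uv,z):
    d=rays(p,uv);o=p["position"];return o+d*((z-o[2])/d[:,2])[:,None]
def cloud(p,uv):
    uv=np.asarray(uv,int).reshape(-1,2);z=p["z_map"][uv[:,1],uv[:,0]]
    return p["position"]+rays(p,uv)*z[:,None]
def project(p,X):
    X=np.asarray(X,float).reshape(-1,3)
    c=(X-p["position"])@R.from_quat(p["orientation"]).as_matrix()
    c=c*[1,-1,-1]
    return cv2.projectPoints(c,np.zeros(3),np.zeros(3),K(p),np.asarray(p["D"],float))[0].reshape(-1,2)
E
python3 - <<'E'
from station import cams
from h import *
import cv2
for n in("side","top"):
    p=cams.get_image(n);pickle.dump(p,open(f"{n}1.pkl","wb"))
    m={}
    for q in("back_plate","relief_plate","cavity_frame","bed"):
        r=cams.masks_of(q,p)
        print(n,q,[(round(x["confidence"],2),np.round(x["position"]),x["region"].sum()) for x in r])
        m[q]=r
    pickle.dump(m,open(f"{n}1m.pkl","wb"))
    im=p["img"]
    a=im[150:250,110:220] if n=="top" else im[205:305,115:225]
    b=im[165:240,225:365] if n=="top" else im[140:240,225:345]
    cv2.imwrite(f"pics/{n}_bed.png",cv2.resize(a[:,:,::-1],None,fx=5,fy=5,interpolation=cv2.INTER_CUBIC))
    cv2.imwrite(f"pics/{n}_parts.png",cv2.resize(b[:,:,::-1],None,fx=5,fy=5,interpolation=cv2.INTER_CUBIC))
E
```

```text
side back_plate [(0.65, array([388., 176.]), np.int64(470)), (0.59, array([317., 165.]), np.int64(426)), (0.56, array([363., 198.]), np.int64(511))]
side relief_plate [(0.9, array([249., 212.]), np.int64(545)), (0.18, array([169., 251.]), np.int64(3331))]
side cavity_frame [(0.96, array([300., 189.]), np.int64(272))]
side bed [(0.76, array([166., 254.]), np.int64(3389)), (0.49, array([208., 193.]), np.int64(291))]
top back_plate [(0.91, array([345., 197.]), np.int64(573)), (0.9, array([387., 264.]), np.int64(628)), (0.79, array([337., 266.]), np.int64(662)), (0.7, array([168., 142.]), np.int64(390))]
top relief_plate [(0.9, array([244., 199.]), np.int64(602)), (0.7, array([166., 142.]), np.int64(405))]
top cavity_frame [(0.74, array([289., 219.]), np.int64(60)), (0.48, array([152., 196.]), np.int64(2130))]
top bed [(0.59, array([148., 192.]), np.int64(2134))]
```

View pics/top_bed.png

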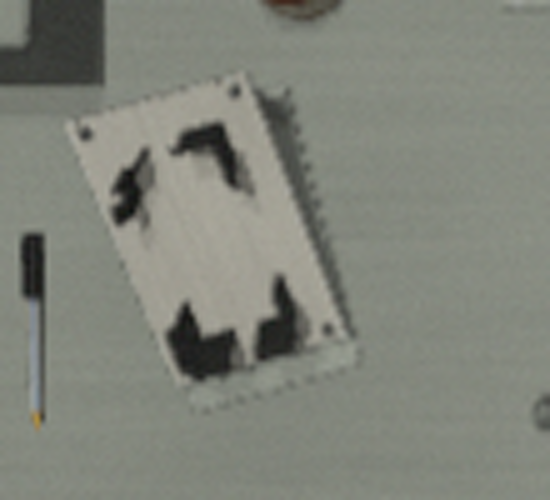

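View pics/side_bed.png

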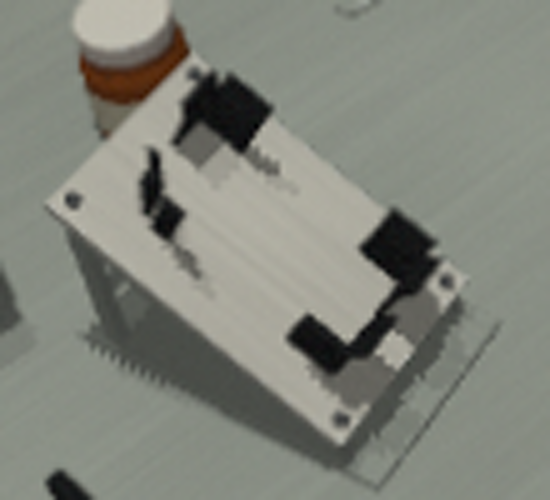

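View pics/top_parts.png

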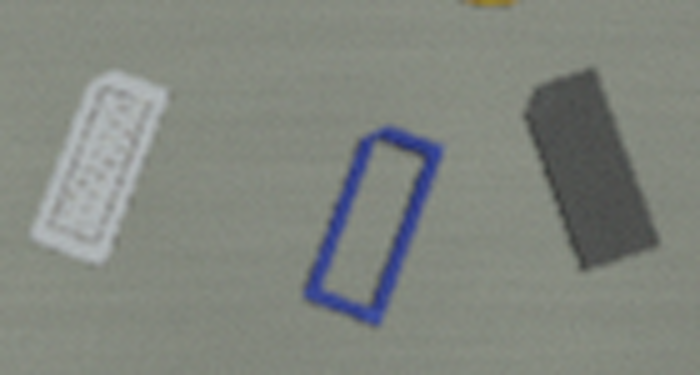

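View pics/side_parts.png

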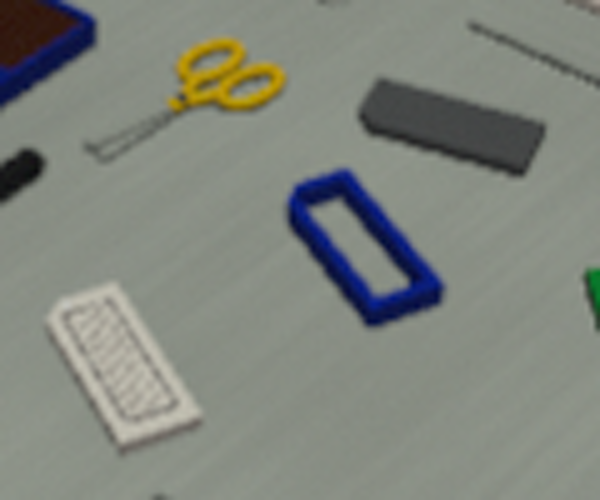

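```bash
cat > fit.py <<'E'
from h import *
from scipy.optimize import minimize
OUT=np.array([[64,-27],[64,13],[50,27],[-64,27],[-64,-27]],float)
INN=np.array([[55,-18],[55,18],[-55,18],[-55,-18]],float)
def render(p,T,H,box,S=6):
    x0,y0,x1,y1=box
    m=np.zeros(((y1-y0)*S,(x1-x0)*S),np.uint8)
    def pr(P,z):
        X=np.c_[P,np.full(len(P),z)]@T[:3,:3].T+T[:3,3]
        return (project(p,X)-[x0-.5,y0-.5])*S
    a=np.r_[pr(OUT,0),pr(OUT,H)]
    cv2.fillConvexPoly(m,np.round(cv2.convexHull(a.astype(np.float32))*16).astype(np.int32),255,shift=4)
    return cv2.resize(m,(x1-x0,y1-y0),interpolation=cv2.INTER_AREA)/255.,pr
def renderframe(p,T,H,box,S=6):
    m,pr=render(p,T,H,box,S)
    h=np.zeros((m.shape[0]*S,m.shape[1]*S),np.uint8);b=h.copy()
    ii=lambda q:np.round(q*16).astype(np.int32)
    cv2.fillConvexPoly(h,ii(pr(INN,H)),255,shift=4);cv2.fillConvexPoly(b,ii(pr(INN,0)),255,shift=4)
    return m-cv2.resize(h&b,(m.shape[1],m.shape[0]),interpolation=cv2.INTER_AREA)/255.
def TF(x,y,yaw,z=0):
    T=np.eye(4);T[:3,:3]=R.from_euler('z',yaw).as_matrix();T[:3,3]=[x,y,z];return T
E
cat > parts.py <<'E'
from fit import *
P={n:pickle.load(open(n+"1.pkl","rb")) for n in("top","side")}
boxes={"grey":{"top":(322,172,364,224),"side":(290,150,342,182)},
"white":{"top":(224,172,266,224),"side":(228,190,272,236)},
"blue":{"top":(282,182,320,236),"side":(276,168,320,210)}}
H={"grey":10,"white":10,"blue":18}
res={}
for c in boxes:
    alphas={}
    for n,p in P.items():
        x0,y0,x1,y1=boxes[c][n]
        im=p["img"][y0:y1,x0:x1].astype(float)
        edge=np.r_[im[:3].reshape(-1,3),im[-3:].reshape(-1,3)]
        bg=np.median(edge,0)
        if c=="blue": v=im[:,:,2]-im[:,:,0]; b=bg[2]-bg[0]; f=60 if n=="x" else np.percentile(v,93)
        else: v=im.mean(2); b=bg.mean(); f=np.percentile(v,10 if c=="grey" else 88)
        alphas[n]=np.clip((v-b)/(f-b),0,1)
    g0=onplane(P["top"],[[(boxes[c]["top"][0]+boxes[c]["top"][2])/2,(boxes[c]["top"][1]+boxes[c]["top"][3])/2]],5)[0]
    rf=renderframe if c=="blue" else lambda *a:render(*a)[0]
    def cost(v,names):
        s=0
        for n in names: s+=((rf(P[n],TF(v[0],v[1],v[2]),H[c],boxes[c][n])-alphas[n])**2).mean()
        return s
    for names in(["top"],["side"],["top","side"]):
        best=None
        for yaw in np.radians([-30,-10,10,30]):
            r=minimize(cost,[g0[0],g0[1],yaw],args=(names,),method="Nelder-Mead",options=dict(initial_simplex=np.array([[0,0,0],[8,0,0],[0,8,0],[0,0,.15]])+[g0[0],g0[1],yaw],xatol=.02,fatol=1e-7))
            if best is None or r.fun<best.fun: best=r
        print(c,names,np.round(best.x[:2],1),round(np.degrees(best.x[2]),1),round(best.fun,4))
    res[c]=best.x
pickle.dump(res,open("parts.pkl","wb"))
E
python3 parts.py
```

```text
grey ['top'] [ 550.2 -324.3] 18.7 0.0028
grey ['side'] [ 550.9 -323.8] 18.8 0.0401
grey ['top', 'side'] [ 550.6 -324.1] 18.7 0.0431
white ['top'] [555.3   5.7] -20.9 0.0163
white ['side'] [560.   1.] -21.0 0.0438
white ['top', 'side'] [556.6   4.1] -21.1 0.0693
blue ['top'] [ 514.7 -179.2] -21.0 0.0026
blue ['side'] [ 516.3 -180. ] -21.7 0.0153
blue ['top', 'side'] [ 515.  -179.2] -21.2 0.0188
```

```bash
cat > p2.py <<'E'
from fit import *
P={n:pickle.load(open(n+"1.pkl","rb")) for n in("top","side")}
res=pickle.load(open("parts.pkl","rb"))
M={n:pickle.load(open(n+"1m.pkl","rb")) for n in("top","side")}
# white refit
bx={"top":(224,172,266,224),"side":(228,190,272,236)}
al={}
for n,p in P.items():
    x0,y0,x1,y1=bx[n]; v=p["img"][y0:y1,x0:x1].astype(float).mean(2)
    b=np.median(np.r_[v[:3].ravel(),v[-3:].ravel()]); f=np.percentile(v,92)
    m=(v>(b+f)/2).astype(np.uint8)
    cs,_=cv2.findContours(m,cv2.RETR_EXTERNAL,cv2.CHAIN_APPROX_NONE)
    cs=max(cs,key=cv2.contourArea); m[:]=0; cv2.drawContours(m,[cs],-1,1,-1)
    a=np.clip((v-b)/(f-b),0,1); a[cv2.erode(m,np.ones((3,3)))>0]=1; a[cv2.dilate(m,np.ones((3,3)))==0]=0; al[n]=a
cost=lambda v,ns:sum(((render(P[n],TF(*v),10,bx[n])[0]-al[n])**2).mean() for n in ns)
for ns in(["top"],["side"],["top","side"]):
    r=minimize(cost,res["white"],args=(ns,),method="Nelder-Mead",options=dict(initial_simplex=np.array([[0,0,0],[8,0,0],[0,8,0],[0,0,.15]])+res["white"],xatol=.02,fatol=1e-7))
    print(ns,np.round(r.x[:2],1),np.degrees(r.x[2]),r.fun)
res["white"]=r.x;pickle.dump(res,open("parts.pkl","wb"))
# bed
S=P["side"];
for n,p in P.items():
    mm=M[n]["bed"][0]["region"]; mm=cv2.erode(mm.astype(np.uint8),np.ones((3,3)))>0
    lum=p["img"].mean(2); vv,uu=np.where(mm&(lum>150)); C=cloud(p,np.c_[uu,vv])
    c=np.median(C,0)
    for _ in range(8):
        A=np.c_[C[:,:2],np.ones(len(C))]; s=np.linalg.lstsq(A,C[:,2],rcond=None)[0]
        e=np.abs(A@s-C[:,2]); C=C[e<max(4,np.percentile(e,80))] if e.max()>4 else C
    nn=np.array([-s[0],-s[1],1]);nn/=np.linalg.norm(nn)
    print(n,len(C),"tilt",np.degrees(np.arccos(nn[2])),"heading",np.degrees(np.arctan2(-nn[1],-nn[0])),"plane",s)
E
python3 p2.py
```

```text
['top'] [555.1   5.9] -20.570388119526275 0.003373330241702002
['side'] [560.4   1.3] -20.97929838726133 0.01812664761251512
['top', 'side'] [556.6   4.1] -21.073196846091438 0.03011460518455726
top 857 tilt 29.987722206927604 heading 15.916994933284519 plane [ 5.54939935e-01  1.58256775e-01 -2.76576791e+02]
side 1534 tilt 30.106785518162827 heading 15.854313000895132 plane [ 5.57780609e-01  1.58407237e-01 -2.76701414e+02]
```

```bash
cat > ov.py <<'E'
from fit import *
def TB(x,y,psi):
    T=np.eye(4);c,s=np.cos(psi),np.sin(psi);a=np.radians(30)
    X=np.array([np.cos(a)*c,np.cos(a)*s,np.sin(a)]);Y=np.array([-s,c,0]);T[:3,:3]=np.c_[X,Y,np.cross(X,Y)];T[:3,3]=[x,y,78];return T
def lines(im,p,T,polys,x0,y0,f,col):
    for P3 in polys:
        X=np.asarray(P3,float)@T[:3,:3].T+T[:3,3]
        q=np.round(((project(p,X)-[x0-.5,y0-.5])*f)).astype(np.int32)
        cv2.polylines(im,[q],True,col,1)
Z=lambda P,z:np.c_[P,np.full(len(P),z)]
E
cat > p3.py <<'E'
from ov import *
P={n:pickle.load(open(n+"1.pkl","rb")) for n in("top","side")}
res=pickle.load(open("parts.pkl","rb"))
for n,p in P.items():
    x0,y0,x1,y1=(222,165,366,240) if n=="top" else (225,140,345,240); f=5
    im=cv2.resize(p["img"][y0:y1,x0:x1,::-1],None,fx=f,fy=f,interpolation=cv2.INTER_CUBIC)
    for c,h in(("grey",10),("white",10),("blue",18)):
        lines(im,p,TF(*res[c]),[Z(OUT,0),Z(OUT,h)],x0,y0,f,(0,0,255))
    cv2.imwrite(f"pics/{n}_ovparts.png",im)
# bed plate outline: quad from mask contour
psi=np.radians(15.88)
M={n:pickle.load(open(n+"1m.pkl","rb")) for n in("top","side")}
T0=TB(0,0,psi)
for n,p in P.items():
    m=(M[n]["bed"][0]["region"]).astype(np.uint8)
    vv,uu=np.where(m>0)
    # intersect with plane z=.5563x+.1583y-276.64
    d=rays(p,np.c_[uu,vv]);o=p["position"];N=T0[:3,2]
    # point on plane at z=78
    pt=np.array([(78+276.64)/.5563,0,78]); 
    t=((pt-o)@N)/(d@N); X=o+d*t[:,None]; L=(X)@T0[:3,:3]
    print(n,"x range",np.percentile(L[:,0],[.5,99.5]),"y",np.percentile(L[:,1],[.5,99.5]))
E
python3 p3.py
```

```text
top x range [475.52564866 667.29169102] y [ 78.17452867 194.56733847]
side x range [474.49583127 665.41575234] y [ 77.52290889 201.65831935]
```

View pics/top_ovparts.png

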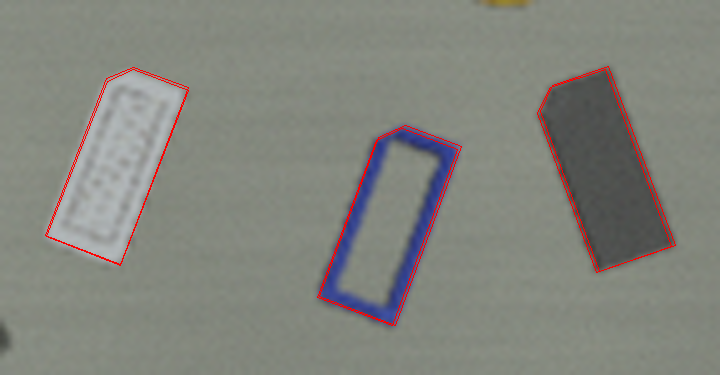

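View pics/side_ovparts.png

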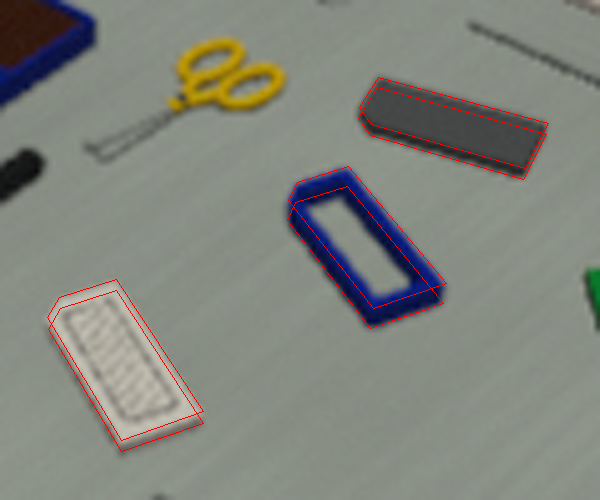

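```bash
cat > p4.py <<'E'
from ov import *
import sys
P={n:pickle.load(open(n+"1.pkl","rb")) for n in("top","side")}
psi=np.radians(15.88);T=TB(0,0,psi)
pt=np.array([(78+276.64)/.5563,0,78]);h=pt@T[:3,2]
o=T[:3,:3]@np.array([571,136.3,h]);print("center of plate",o)
T[:3,3]=o
if len(sys.argv)>1: T=TB(*[float(a) for a in sys.argv[1:3]],np.radians(float(sys.argv[3])))
PL=np.array([[95,58],[-95,58],[-95,-58],[95,-58]]);SP=np.array([[66.5,29.5],[-66.5,29.5],[-66.5,-29.5],[66.5,-29.5]])
for n,p in P.items():
    x0,y0,x1,y1=(110,150,220,250) if n=="top" else (115,205,225,305); f=6
    im=cv2.resize(p["img"][y0:y1,x0:x1,::-1],None,fx=f,fy=f,interpolation=cv2.INTER_CUBIC)
    lines(im,p,T,[Z(PL,0)],x0,y0,f,(0,0,255))
    lines(im,p,T,[Z(SP,0)],x0,y0,f,(0,200,0))
    lines(im,p,T,[Z(SP,34)],x0,y0,f,(255,0,0))
    lines(im,p,T,[[[37,s,0],[37,s,34]] for s in(29.5,-29.5)]+[[[-37,s,0],[-37,s,34]] for s in(29.5,-29.5)]+[[[59-9,22+9,0],[59+9,22-9,0]]],x0,y0,f,(255,0,255))
    cv2.imwrite(f"pics/{n}_ovbed.png",im)
E
python3 p4.py
```

```text
center of plate [553.29001381 299.10804092  78.49009944]
```

View pics/top_ovbed.png

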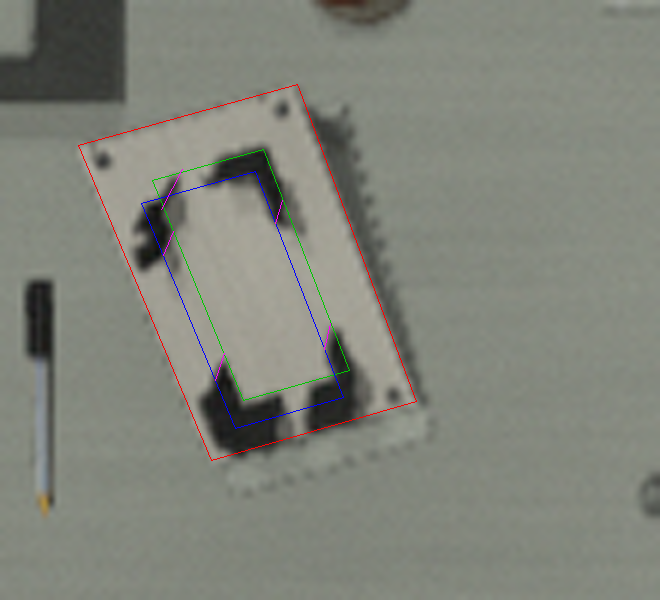

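View pics/side_ovbed.png

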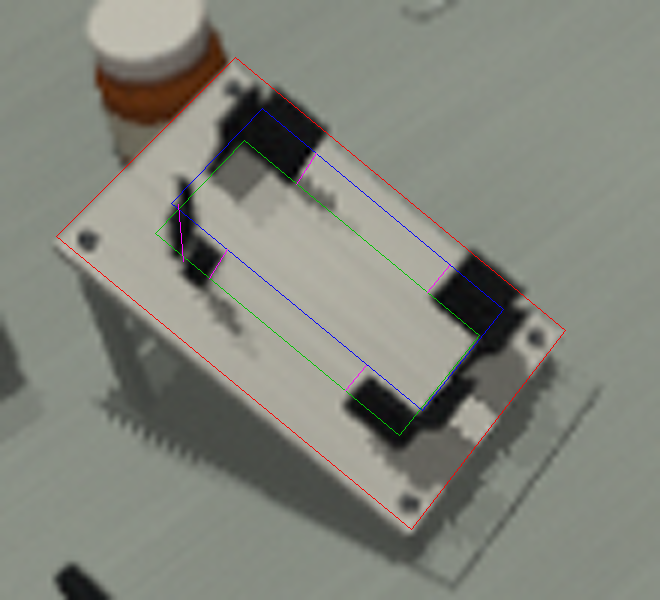

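```bash
cat > go.py <<'E'
from ov import *
from station import monitor
BED=TB(552.5,298.9,np.radians(15.88))
FL=np.diag([1.,-1,-1])
def parts(): return pickle.load(open("parts.pkl","rb"))
def tgt_part(c,h):  # TCP at height h above table over the part centre
    x,y,a=parts()[c]; T=TF(x,y,a,h); T[:3,:3]=T[:3,:3]@FL; return T
def tgt_bed(d,dx=0,dy=0):
    T=BED.copy(); T[:3,3]=BED[:3,3]+BED[:3,:3]@[dx,dy,d]; T[:3,:3]=T[:3,:3]@FL; return T
def rel(T):
    s=monitor.read_state(); Rm=R.from_quat(s["tcp_rot"]).as_matrix()
    sh=Rm.T@(T[:3,3]-s["position"])/1000; tw=np.degrees(R.from_matrix(Rm.T@T[:3,:3]).as_rotvec())
    print("t",round(s["time"],2),"pos",np.round(s["position"],1),"F",np.round(s["force"],1),"w",round(s["width"],1),"q",np.round(s["qpos"],2))
    print("xyz",np.round(sh,4),"twist",np.round(tw,2)); return sh,tw
E
python3 - <<'E'
from go import *
print(parts())
p=pickle.load(open("top1.pkl","rb"))
for uv in [(430,190),(485,190),(410,320),(445,330),(458,230)]: print(uv,cloud(p,[uv]).round())
rel(tgt_part("grey",200))
E
```

```text
{'grey': array([ 5.50638351e+02, -3.24065034e+02,  3.26495737e-01]), 'white': array([ 5.56637012e+02,  4.13414194e+00, -3.67796669e-01]), 'blue': array([ 5.15036087e+02, -1.79220888e+02, -3.69305295e-01])}
(430, 190) [[ 565. -577.  102.]]
(485, 190) [[ 564. -744.  104.]]
(410, 320) [[ 170. -499.   87.]]
(445, 330) [[ 142. -602.   89.]]
(458, 230) [[ 442. -678.   56.]]
t 0.6 pos [ 184.5 -623.3  231.4] F [ 0.1 -0.   0.1] w 85.2 q [ 1.3   0.32 -0.07  1.45  0.02  1.37 -0.06]
xyz [ 0.436  -0.183   0.0313] twist [ 0.01  0.   -2.22]
```

Emit:
play_rows([
  {"hand": 1, "xyz": [0.046, -0.019, 0.003], "twist": [0, 0, -2.22]},
  {"hand": 1, "xyz": [0.092, -0.038, 0.006], "twist": [0, 0, -2.22]},
  {"hand": 1, "xyz": [0.138, -0.057, 0.009], "twist": [0, 0, -2.22]},
  {"hand": 1, "xyz": [0.184, -0.076, 0.012], "twist": [0, 0, -2.22]},
  {"hand": 1, "xyz": [0.23, -0.095, 0.015], "twist": [0, 0, -2.22]},
  {"hand": 1, "xyz": [0.276, -0.114, 0.018], "twist": [0, 0, -2.22]},
  {"hand": 1, "xyz": [0.322, -0.133, 0.022], "twist": [0, 0, -2.22]},
  {"hand": 1, "xyz": [0.368, -0.152, 0.026], "twist": [0, 0, -2.22]},
])

```text
time: 1.4
position: [495.5, -371.8, 205.6]
tcp_rot: [0.987, 0.162, 0.0, 0.0]
force: [0.6, -0.5, 0.5]
width: 85.3
```

```bash
python3 -c "
from go import *
rel(tgt_part('grey',60))"
```

```text
t 1.4 pos [ 495.5 -371.8  205.6] F [ 0.6 -0.5  0.5] w 85.3 q [ 0.85  0.28 -0.3   1.56  0.09  1.31 -0.71]
xyz [ 0.0675 -0.0277  0.1456] twist [ 0.06 -0.01 -0.01]
```

Emit:
play_rows([
  {"hand": 1, "xyz": [0.0675, -0.0277, 0.1], "twist": [0, 0, 0]},
  {"hand": 1, "xyz": [0.0675, -0.0277, 0.1456], "twist": [0, 0, 0]},
  {"hand": 1, "xyz": [0.0675, -0.0277, 0.1456], "twist": [0, 0, 0]},
  {"hand": 1, "xyz": [0.0675, -0.0277, 0.1456], "twist": [0, 0, 0]},
  {"hand": 1, "xyz": [0.0675, -0.0277, 0.1456], "twist": [0, 0, 0]},
  {"hand": 1, "xyz": [0.0675, -0.0277, 0.1456], "twist": [0, 0, 0]},
])

```text
time: 2.0
position: [551.2, -326.0, 62.1]
tcp_rot: [0.987, 0.162, 0.001, 0.002]
force: [0.1, 0.6, -0.4]
width: 85.2
```

```bash
python3 -c "
from go import *
from station import cams
rel(tgt_part('grey',2))
p=cams.get_image('side');cv2.imwrite('pics/g1.png',cv2.resize(p['img'][100:220,240:400,::-1],None,fx=5,fy=5,interpolation=cv2.INTER_CUBIC))"
```

```text
t 2.0 pos [ 551.2 -326.    62.1] F [ 0.1  0.6 -0.4] w 85.2 q [ 0.74  0.45 -0.31  1.65  0.16  1.06 -0.86]
xyz [ 0.     -0.0022  0.0601] twist [ 0.21 -0.08 -0.09]
```

View pics/g1.png

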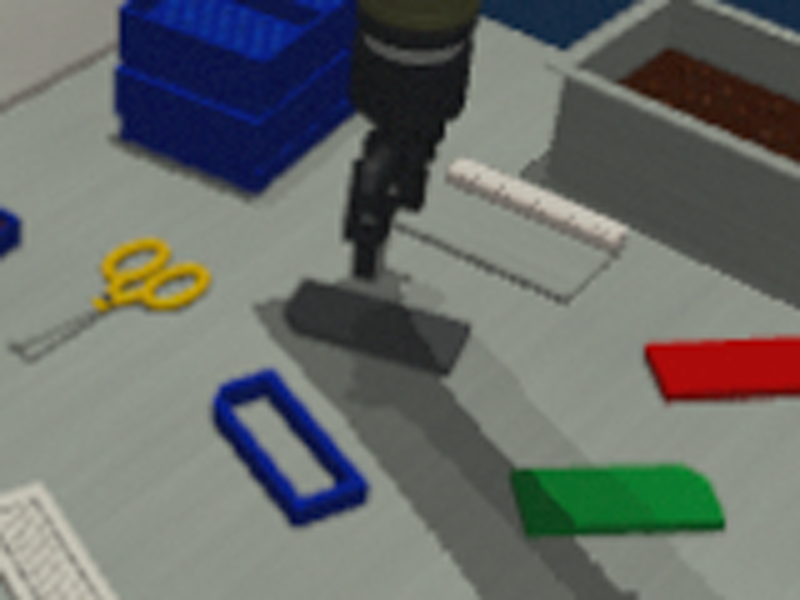

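Emit:
play_rows([
  {"hand": 1, "xyz": [0, -0.002, 0.04], "twist": [0.2, 0, 0]},
  {"hand": 1, "xyz": [0, -0.002, 0.06], "twist": [0.2, 0, 0]},
  {"hand": 1, "xyz": [0, -0.002, 0.06], "twist": [0.2, 0, 0]},
  {"hand": 0.4, "xyz": [0, -0.002, 0.06], "twist": [0.2, 0, 0]},
  {"hand": 0.4, "xyz": [0, -0.002, 0.06], "twist": [0.2, 0, 0]},
])

```text
time: 2.55
position: [552.5, -326.5, 5.8]
tcp_rot: [0.987, 0.161, 0.003, 0.002]
force: [-0.8, -0.9, -0.3]
width: 60.4
```

```bash
python3 -c "
from go import *
from station import cams
rel(tgt_part('grey',1))
p=cams.get_image('side');cv2.imwrite('pics/g2.png',cv2.resize(p['img'][120:200,270:370,::-1],None,fx=7,fy=7,interpolation=cv2.INTER_CUBIC))"
```

```text
t 2.55 pos [ 552.5 -326.5    5.8] F [-0.8 -0.9 -0.3] w 60.4 q [ 0.73  0.51 -0.3   1.69  0.18  0.96 -0.88]
xyz [-0.0011 -0.0029  0.0047] twist [ 0.29 -0.29 -0.18]
```

View pics/g2.png

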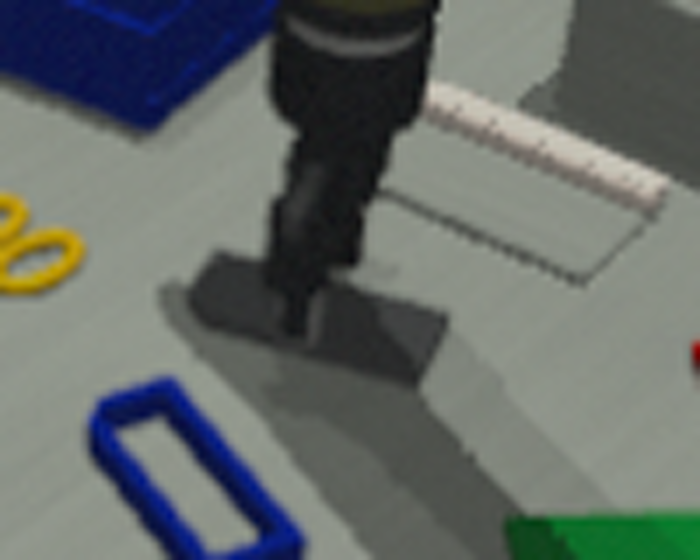

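Emit:
play_rows([
  {"hand": 0.4, "xyz": [-0.001, -0.003, 0.005], "twist": [0.3, -0.3, 0]},
  {"hand": 0.4, "xyz": [-0.001, -0.003, 0.005], "twist": [0.3, -0.3, 0]},
  {"hand": 0.4, "xyz": [-0.001, -0.003, 0.005], "twist": [0.3, -0.3, 0]},
])

```text
time: 2.9
position: [552.5, -326.1, 4.9]
tcp_rot: [0.987, 0.161, 0.001, 0.002]
force: [-2.6, 0.0, 14.2]
width: 59.7
```

```bash
python3 -c "
from go import *
rel(tgt_part('grey',1))"
```

```text
t 2.9 pos [ 552.5 -326.1    4.9] F [-2.6  0.  14.2] w 59.7 q [ 0.73  0.51 -0.3   1.69  0.18  0.96 -0.89]
xyz [-0.0011 -0.0025  0.0039] twist [ 0.28 -0.12 -0.2 ]
```

Emit:
play_rows([
  {"hand": 0.7, "xyz": [-0.001, -0.004, -0.01], "twist": [0.2, 0, 0]},
  {"hand": 0.7, "xyz": [-0.001, -0.004, -0.01], "twist": [0.2, 0, 0]},
  {"hand": 0.7, "xyz": [-0.001, -0.004, -0.01], "twist": [0.2, 0, 0]},
  {"hand": 0.7, "xyz": [-0.001, -0.004, -0.01], "twist": [0.2, 0, 0]},
])

```text
time: 3.3
position: [550.0, -322.2, 14.6]
tcp_rot: [0.987, 0.161, 0.001, 0.0]
force: [0.2, 0.0, -0.5]
width: 72.5
```

```bash
python3 -c "
from go import *
rel(tgt_part('grey',2))
from station import cams
for n in('side','top'):
  p=cams.get_image(n);x,y=(270,120) if n=='side' else (300,160);cv2.imwrite(f'pics/g3{n}.png',cv2.resize(p['img'][y:y+80,x:x+100,::-1],None,fx=7,fy=7,interpolation=cv2.INTER_CUBIC))"
```

```text
t 3.3 pos [ 550.  -322.2   14.6] F [ 0.2  0.  -0.5] w 72.5 q [ 0.73  0.5  -0.31  1.69  0.17  0.98 -0.88]
xyz [0.     0.002  0.0126] twist [ 0.05 -0.1  -0.18]
```

View pics/g3side.png

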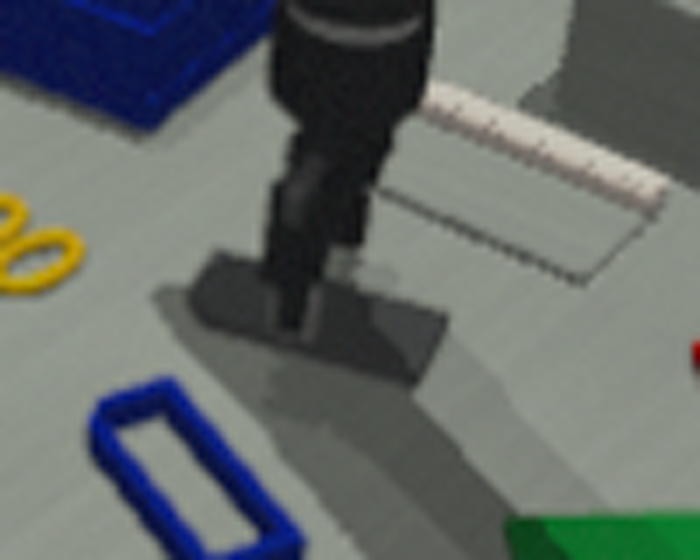

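View pics/g3top.png

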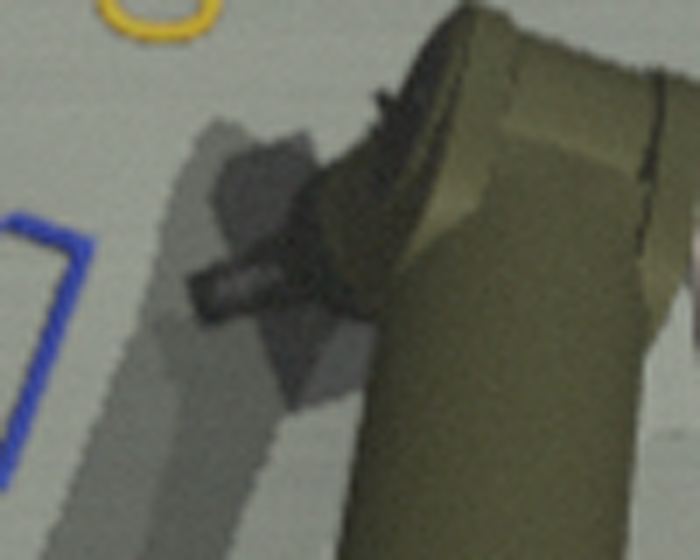

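Emit:
play_rows([
  {"hand": 0.7, "xyz": [0, 0.001, 0.007], "twist": [0, 0, 0]},
  {"hand": 0.7, "xyz": [0, 0.001, 0.013], "twist": [0, 0, 0]},
  {"hand": 0.7, "xyz": [0, 0.001, 0.014], "twist": [0, 0, 0]},
  {"hand": 0.7, "xyz": [0, 0.001, 0.014], "twist": [0, 0, 0]},
])

```text
time: 3.8
position: [549.7, -322.9, -0.6]
tcp_rot: [0.987, 0.161, 0.0, -0.0]
force: [-0.1, 0.2, -0.0]
width: 72.9
```

```bash
python3 -c "
from go import *
rel(tgt_part('grey',2))"
```

```text
t 3.8 pos [ 549.7 -322.9   -0.6] F [-0.1  0.2 -0. ] w 72.9 q [ 0.73  0.52 -0.3   1.7   0.18  0.96 -0.89]
xyz [ 0.0005  0.0014 -0.0026] twist [-0.04 -0.04 -0.19]
```

Emit:
play_rows([
  {"hand": 0.3, "xyz": [0, 0.001, 0], "twist": [0, 0, 0]},
  {"hand": 0, "xyz": [0, 0.001, 0], "twist": [0, 0, 0]},
  {"hand": -0.5, "xyz": [0, 0.001, 0], "twist": [0, 0, 0]},
  {"hand": -0.5, "xyz": [0, 0.001, 0], "twist": [0, 0, 0]},
  {"hand": -0.5, "xyz": [0, 0.001, 0], "twist": [0, 0, 0]},
])

```text
time: 4.3
position: [550.5, -324.0, -0.1]
tcp_rot: [0.987, 0.161, 0.001, -0.0]
force: [0.7, -0.7, 3.4]
width: 52.0
```

```bash
python3 -c "
from go import *
rel(tgt_part('grey',2))"
```

```text
t 4.3 pos [ 5.505e+02 -3.240e+02 -1.000e-01] F [ 0.7 -0.7  3.4] w 52.0 q [ 0.73  0.52 -0.3   1.69  0.18  0.96 -0.89]
xyz [ 0.0001  0.0001 -0.0021] twist [ 0.01 -0.08 -0.19]
```

Emit:
play_rows([
  {"hand": -0.5, "xyz": [0, 0, -0.02], "twist": [0, 0, 0]},
  {"hand": -0.5, "xyz": [0, 0, -0.06], "twist": [0, 0, 0]},
  {"hand": -0.5, "xyz": [0, 0, -0.11], "twist": [0, 0, 0]},
  {"hand": -0.5, "xyz": [0, 0, -0.16], "twist": [0, 0, 0]},
])

```text
time: 4.7
position: [549.2, -323.6, 160.2]
tcp_rot: [0.987, 0.161, -0.0, -0.001]
force: [1.5, -0.2, -0.5]
width: 52.0
```

```bash
python3 -c "
from go import *
rel(tgt_bed(140))"
```

```text
t 4.7 pos [ 549.2 -323.6  160.2] F [ 1.5 -0.2 -0.5] w 52.0 q [ 0.75  0.36 -0.33  1.57  0.12  1.24 -0.84]
xyz [ 0.1309 -0.5925 -0.038 ] twist [-0.8  30.02  2.55]
```

Emit:
play_rows([
  {"hand": -0.5, "xyz": [0.009, -0.041, -0.02], "twist": [0, 2, 0]},
  {"hand": -0.5, "xyz": [0.018, -0.082, -0.038], "twist": [0, 4, 0]},
  {"hand": -0.5, "xyz": [0.028, -0.127, -0.038], "twist": [0, 6, 0]},
  {"hand": -0.5, "xyz": [0.038, -0.172, -0.038], "twist": [0, 8, 0]},
  {"hand": -0.5, "xyz": [0.048, -0.217, -0.038], "twist": [0, 11, 1]},
  {"hand": -0.5, "xyz": [0.058, -0.262, -0.038], "twist": [0, 14, 1]},
  {"hand": -0.5, "xyz": [0.068, -0.307, -0.038], "twist": [0, 16, 1.3]},
  {"hand": -0.5, "xyz": [0.078, -0.352, -0.038], "twist": [0, 18, 1.5]},
])

```text
time: 5.5
position: [510.1, 36.3, 198.0]
tcp_rot: [0.977, 0.146, 0.154, -0.026]
force: [0.5, 0.6, -1.3]
width: 52.2
```

```bash
python3 -c "
from go import *
rel(tgt_bed(140))"
```

```text
t 5.5 pos [510.1  36.3 198. ] F [ 0.5  0.6 -1.3] w 52.2 q [ 0.59 -0.18 -0.59  2.06 -0.24  0.94 -1.17]
xyz [ 0.045  -0.2401  0.0148] twist [-0.77 12.03  0.88]
```

Emit:
play_rows([
  {"hand": -0.5, "xyz": [0.008, -0.042, 0.003], "twist": [-0.1, 3, 0.2]},
  {"hand": -0.5, "xyz": [0.016, -0.085, 0.005], "twist": [-0.3, 5, 0.3]},
  {"hand": -0.5, "xyz": [0.024, -0.128, 0.008], "twist": [-0.4, 7, 0.5]},
  {"hand": -0.5, "xyz": [0.032, -0.171, 0.01], "twist": [-0.5, 9, 0.6]},
  {"hand": -0.5, "xyz": [0.04, -0.214, 0.013], "twist": [-0.7, 11, 0.8]},
  {"hand": -0.5, "xyz": [0.045, -0.24, 0.015], "twist": [-0.8, 12, 0.9]},
  {"hand": -0.5, "xyz": [0.045, -0.24, 0.015], "twist": [-0.8, 12, 0.9]},
  {"hand": -0.5, "xyz": [0.045, -0.24, 0.015], "twist": [-0.8, 12, 0.9]},
])

```text
time: 6.3
position: [484.4, 279.5, 198.2]
tcp_rot: [0.957, 0.134, 0.255, -0.035]
force: [-1.0, -0.4, -1.3]
width: 51.9
```

```bash
python3 -c "
from go import *
rel(tgt_bed(60))
from station import cams
for n in('side','top'):
  p=cams.get_image(n);pickle.dump(p,open(n+'2.pkl','wb'));x,y=(100,160) if n=='side' else (100,140);cv2.imwrite(f'pics/g4{n}.png',cv2.resize(p['img'][y:y+140,x:x+160,::-1],None,fx=4,fy=4,interpolation=cv2.INTER_CUBIC))"
```

```text
t 6.3 pos [484.4 279.5 198.2] F [-1.  -0.4 -1.3] w 51.9 q [ 0.4  -0.28 -0.96  2.13 -0.11  0.68 -1.82]
xyz [ 0.0015 -0.0001  0.0795] twist [0.06 0.15 0.08]
```

View pics/g4side.png

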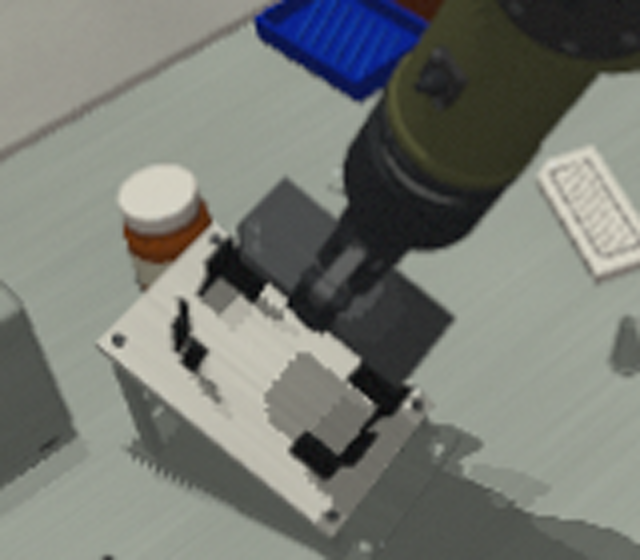

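View pics/g4top.png

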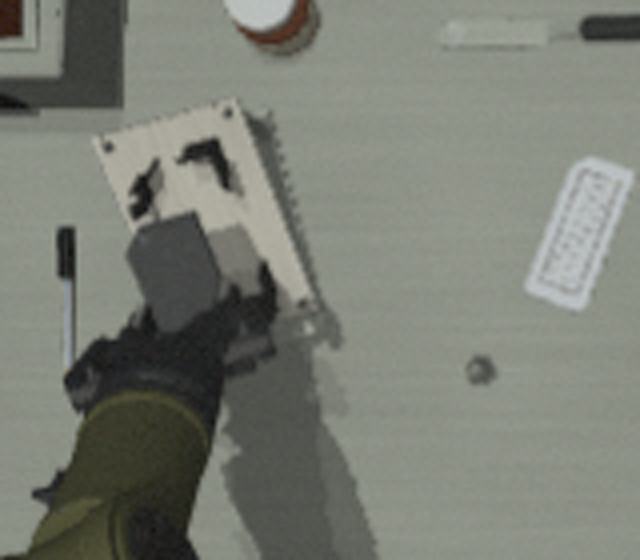

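```bash
cat > held.py <<'E'
from go import *
import sys
def held(tag,H,dx=0,dy=0,dz=0,fr=False):
    s=monitor.read_state();
    T=np.eye(4);T[:3,:3]=R.from_quat(s["tcp_rot"]).as_matrix()@FL;T[:3,3]=s["position"]+T[:3,:3]@[dx,dy,dz]
    L=BED[:3,:3].T@(T[:3,3]-BED[:3,3]);print("part in bed",L.round(1))
    for n in("side","top"):
        p=pickle.load(open(n+"2.pkl","rb"));f=5
        x0,y0=(120,180) if n=="side" else (110,150)
        im=cv2.resize(p["img"][y0:y0+110,x0:x0+130,::-1],None,fx=f,fy=f,interpolation=cv2.INTER_CUBIC)
        lines(im,p,T,[Z(OUT,0),Z(OUT,H)],x0,y0,f,(0,0,255))
        cv2.imwrite(f"pics/{tag}{n}.png",im)
E
python3 -c "
from held import *
held('h1',10)"
```

```text
part in bed [ -0.7  -1.7 139.4]
```

View pics/h1side.png

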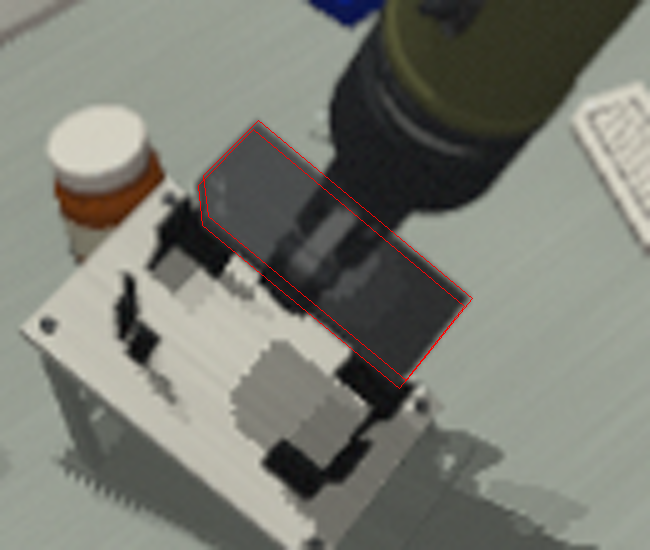

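View pics/h1top.png

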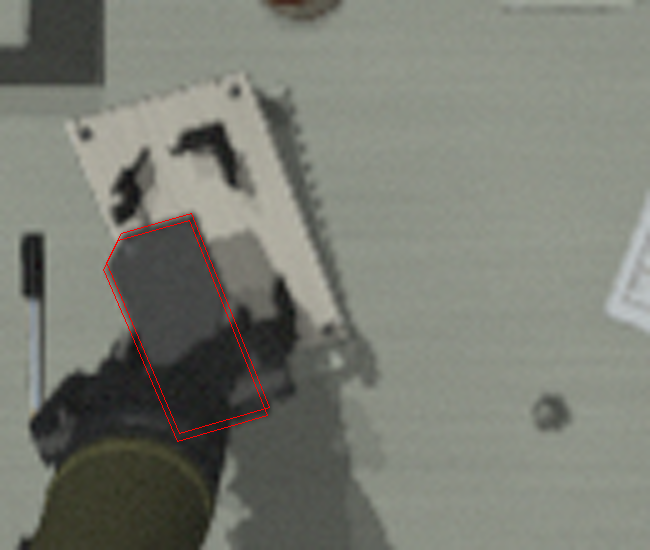

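Emit:
play_rows([
  {"hand": -0.5, "xyz": [0.001, 0, 0.04], "twist": [0, 0, 0]},
  {"hand": -0.5, "xyz": [0.001, 0, 0.08], "twist": [0, 0, 0]},
  {"hand": -0.5, "xyz": [0.001, 0, 0.082], "twist": [0, 0, 0]},
  {"hand": -0.5, "xyz": [0.001, 0, 0.082], "twist": [0, 0, 0]},
  {"hand": -0.5, "xyz": [0.001, 0, 0.082], "twist": [0, 0, 0]},
])

```text
time: 6.9
position: [525.3, 288.0, 126.9]
tcp_rot: [0.958, 0.131, 0.254, -0.035]
force: [0.3, -0.8, -1.2]
width: 52.1
```

```bash
python3 -c "
from go import *
rel(tgt_bed(0))
from station import cams
for n in('side','top'):
  p=cams.get_image(n);pickle.dump(p,open(n+'2.pkl','wb'))
from held import *
held('h2',10)"
```

```text
t 6.9 pos [525.3 288.  126.9] F [ 0.3 -0.8 -1.2] w 52.1 q [ 0.59  0.06 -1.25  2.12  0.46  0.56 -2.28]
xyz [ 0.0011 -0.0031  0.057 ] twist [ 0.1   0.29 -0.26]
part in bed [ 0.5 -2.5 58. ]
```

View pics/h2side.png

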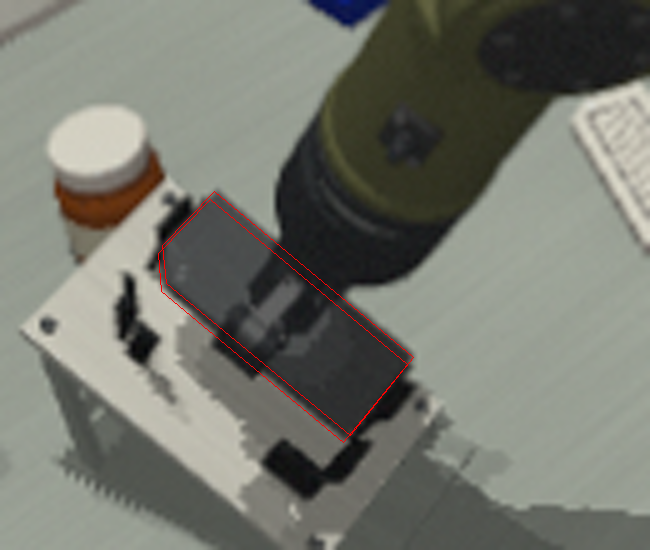

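View pics/h2top.png

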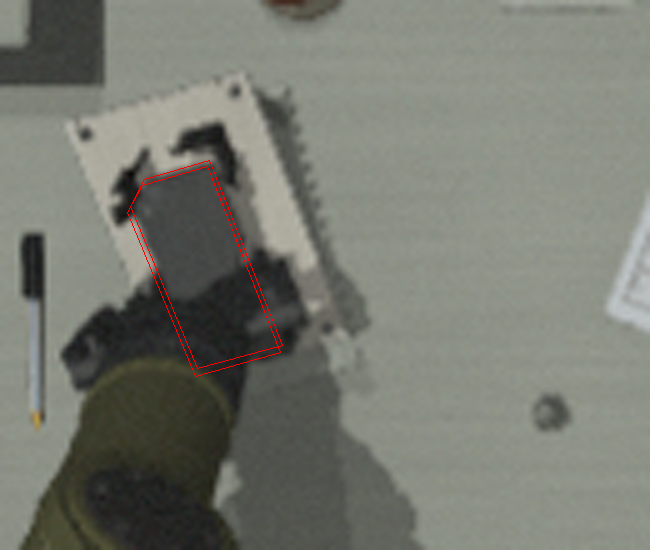

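Emit:
play_rows([
  {"hand": -0.5, "xyz": [0.001, -0.003, 0.004], "twist": [0, 0, 0]},
  {"hand": -0.5, "xyz": [0.001, -0.003, 0.008], "twist": [0, 0, 0]},
  {"hand": -0.5, "xyz": [0.001, -0.003, 0.012], "twist": [0, 0, 0]},
  {"hand": -0.5, "xyz": [0.001, -0.003, 0.012], "twist": [0, 0, 0]},
])

```text
time: 7.4
position: [531.8, 293.1, 119.4]
tcp_rot: [0.957, 0.132, 0.257, -0.033]
force: [0.6, -0.6, -2.1]
width: 51.9
```

```bash
python3 -c "
from go import *
rel(tgt_bed(0))"
```

```text
t 7.4 pos [531.8 293.1 119.4] F [ 0.6 -0.6 -2.1] w 51.9 q [ 0.53  0.12 -1.21  2.11  0.59  0.57 -2.39]
xyz [-0.002  -0.0002  0.0466] twist [ 0.3   0.01 -0.11]
```

Emit:
play_rows([
  {"hand": -0.5, "xyz": [-0.001, 0, 0.005], "twist": [0, 0, 0]},
  {"hand": -0.5, "xyz": [-0.001, 0, 0.01], "twist": [0, 0, 0]},
  {"hand": -0.5, "xyz": [-0.001, 0, 0.015], "twist": [0, 0, 0]},
  {"hand": -0.5, "xyz": [-0.001, 0, 0.015], "twist": [0, 0, 0]},
])

```text
time: 7.8
position: [538.1, 296.1, 107.1]
tcp_rot: [0.957, 0.133, 0.258, -0.034]
force: [-2.1, 0.0, 2.1]
width: 52.3
```

```bash
python3 -c "
from go import *
rel(tgt_bed(0))"
```

```text
t 7.8 pos [538.1 296.1 107.1] F [-2.1  0.   2.1] w 52.3 q [ 0.46  0.17 -1.16  2.11  0.69  0.57 -2.48]
xyz [-0.002   0.0011  0.0325] twist [ 0.26 -0.11 -0.01]
```

Emit:
play_rows([
  {"hand": -0.5, "xyz": [-0.002, 0.001, 0.005], "twist": [0, 0, 0]},
  {"hand": -0.5, "xyz": [-0.002, 0.001, 0.01], "twist": [0, 0, 0]},
  {"hand": -0.5, "xyz": [-0.002, 0.001, 0.01], "twist": [0, 0, 0]},
  {"hand": -0.5, "xyz": [-0.002, 0.001, 0.01], "twist": [0, 0, 0]},
])

```text
time: 8.2
position: [541.9, 297.3, 98.2]
tcp_rot: [0.956, 0.133, 0.258, -0.035]
force: [1.0, 5.2, -0.2]
width: 51.9
```

```bash
python3 -c "
from go import *
rel(tgt_bed(0))"
```

```text
t 8.2 pos [541.9 297.3  98.2] F [ 1.   5.2 -0.2] w 51.9 q [ 0.42  0.2  -1.13  2.11  0.75  0.56 -2.52]
xyz [-0.0009  0.0013  0.0228] twist [ 0.15 -0.2   0.05]
```

Emit:
play_rows([
  {"hand": -0.5, "xyz": [-0.001, -0.001, 0.005], "twist": [0, 0, 0]},
  {"hand": -0.5, "xyz": [-0.001, -0.001, 0.01], "twist": [0, 0, 0]},
  {"hand": -0.5, "xyz": [-0.001, -0.001, 0.013], "twist": [0, 0, 0]},
  {"hand": -0.5, "xyz": [-0.001, -0.001, 0.013], "twist": [0, 0, 0]},
])

```text
time: 8.6
position: [546.9, 298.9, 85.3]
tcp_rot: [0.957, 0.133, 0.257, -0.034]
force: [-0.4, 1.7, -0.9]
width: 52.0
```

```bash
python3 -c "
from go import *
rel(tgt_bed(0))
from station import cams
for n in('side','top'):
  p=cams.get_image(n);pickle.dump(p,open(n+'2.pkl','wb'))
from held import *
held('h3',10)"
```

```text
t 8.6 pos [546.9 298.9  85.3] F [-0.4  1.7 -0.9] w 52.0 q [ 0.37  0.24 -1.09  2.11  0.82  0.56 -2.58]
xyz [0.0009 0.0015 0.009 ] twist [ 0.19 -0.09  0.  ]
part in bed [-0.9  1.6  9.3]
```

View pics/h3side.png

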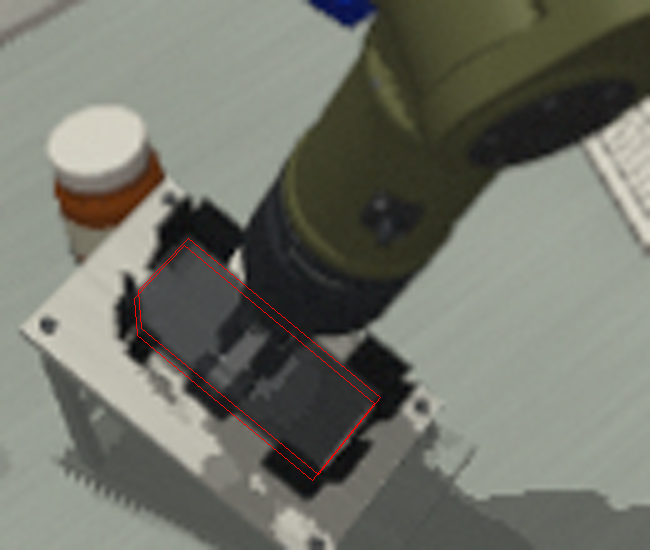

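Between the guides, about 9 mm above the bed. Continue down slowly.

Emit:
play_rows([
  {"hand": -0.5, "xyz": [0, 0, 0.003], "twist": [0, 0, 0]},
  {"hand": -0.5, "xyz": [0, 0, 0.006], "twist": [0, 0, 0]},
  {"hand": -0.5, "xyz": [0, 0, 0.008], "twist": [0, 0, 0]},
  {"hand": -0.5, "xyz": [0, 0, 0.009], "twist": [0, 0, 0]},
  {"hand": -0.5, "xyz": [0, 0, 0.009], "twist": [0, 0, 0]},
])

```text
time: 9.2
position: [551.2, 300.2, 77.8]
tcp_rot: [0.956, 0.133, 0.257, -0.034]
force: [1.1, 2.4, -1.6]
width: 52.2
```

```bash
python3 -c "
from go import *
rel(tgt_bed(0));s=monitor.read_state();print('Fbed',BED[:3,:3].T@s['force'])"
```

```text
t 9.2 pos [551.2 300.2  77.8] F [ 1.1  2.4 -1.6] w 52.2 q [ 0.34  0.26 -1.05  2.11  0.86  0.55 -2.61]
xyz [0.0009 0.0016 0.0003] twist [ 0.2 -0.1  0. ]
Fbed [ 0.69003056  1.98094328 -2.24508035]
```

Emit:
play_rows([
  {"hand": -0.5, "xyz": [0, 0, 0.001], "twist": [0, 0, 0]},
  {"hand": -0.5, "xyz": [0, 0, 0.002], "twist": [0, 0, 0]},
  {"hand": -0.5, "xyz": [0, 0, 0.002], "twist": [0, 0, 0]},
])

```text
time: 9.5
position: [551.4, 300.3, 77.4]
tcp_rot: [0.956, 0.133, 0.258, -0.032]
force: [-24.1, -11.5, 29.0]
width: 51.8
```

```bash
python3 -c "
from go import *
rel(tgt_bed(0));s=monitor.read_state();print('Fbed',BED[:3,:3].T@s['force'])"
```

```text
t 9.5 pos [551.4 300.3  77.4] F [-24.1 -11.5  29. ] w 51.8 q [ 0.33  0.26 -1.05  2.11  0.87  0.56 -2.62]
xyz [ 0.0008  0.0016 -0.0001] twist [ 0.42 -0.1   0.06]
Fbed [-8.28763401 -4.47407634 38.28822257]
```

Emit:
play_rows([
  {"hand": -0.5, "xyz": [0, 0, -0.0005], "twist": [0, 0, 0]},
  {"hand": 0.3, "xyz": [0, 0, -0.0005], "twist": [0, 0, 0]},
  {"hand": 0.5, "xyz": [0, 0, -0.001], "twist": [0, 0, 0]},
  {"hand": 0.6, "xyz": [0, 0, -0.001], "twist": [0, 0, 0]},
  {"hand": 0.7, "xyz": [0, 0, -0.001], "twist": [0, 0, 0]},
])

```text
time: 10.0
position: [551.2, 299.7, 78.2]
tcp_rot: [0.957, 0.133, 0.258, -0.032]
force: [-1.1, -0.5, 0.1]
width: 73.0
```

Emit:
play_rows([
  {"hand": 0.7, "xyz": [0, 0, -0.01], "twist": [0, 0, 0]},
  {"hand": 0.7, "xyz": [0, 0, -0.04], "twist": [0, 0, 0]},
  {"hand": 0.7, "xyz": [0, 0, -0.08], "twist": [0, 0, 0]},
  {"hand": 0.7, "xyz": [0, 0, -0.12], "twist": [0, 0, 0]},
  {"hand": 0.7, "xyz": [0, 0, -0.15], "twist": [0, 0, 0]},
])

```text
time: 10.5
position: [495.1, 275.2, 172.9]
tcp_rot: [0.959, 0.129, 0.251, -0.024]
force: [0.6, -1.8, -1.8]
width: 72.7
```

```bash
python3 -c "
from go import *
T=tgt_part('white',150);rel(T)
T[:3,:3]=T[:3,:3]@np.diag([-1,-1,1]);rel(T)
from station import cams
for n in('side','top'):
  p=cams.get_image(n);pickle.dump(p,open(n+'2.pkl','wb'));f=5
  x0,y0=(110,200) if n=='side' else (105,145)
  im=cv2.resize(p['img'][y0:y0+110,x0:x0+130,::-1],None,fx=f,fy=f,interpolation=cv2.INTER_CUBIC)
  cv2.imwrite(f'pics/i1{n}.png',im)"
```

```text
t 10.5 pos [495.1 275.2 172.9] F [ 0.6 -1.8 -1.8] w 72.7 q [ 0.54 -0.22 -1.1   2.13 -0.03  0.64 -1.89]
xyz [-0.0233  0.2773  0.0193] twist [ -8.15 -28.55  35.6 ]
t 10.5 pos [495.1 275.2 172.9] F [ 0.6 -1.8 -1.8] w 72.7 q [ 0.54 -0.22 -1.1   2.13 -0.03  0.64 -1.89]
xyz [-0.0233  0.2773  0.0193] twist [  36.83  -10.51 -139.65]
```

View pics/i1side.png

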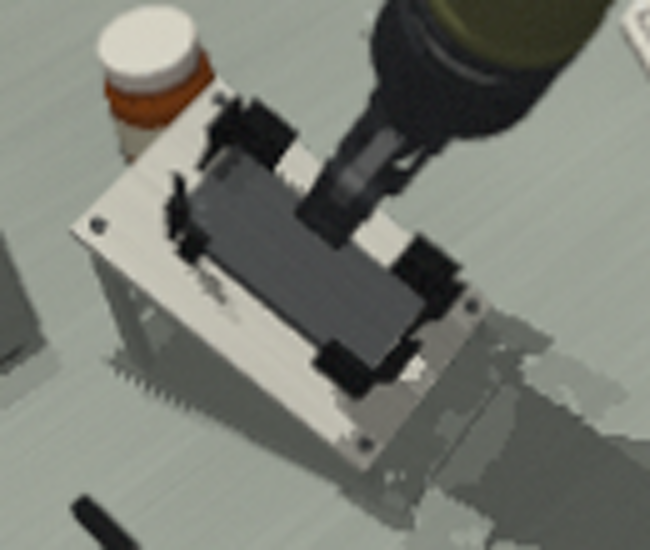

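View pics/i1top.png

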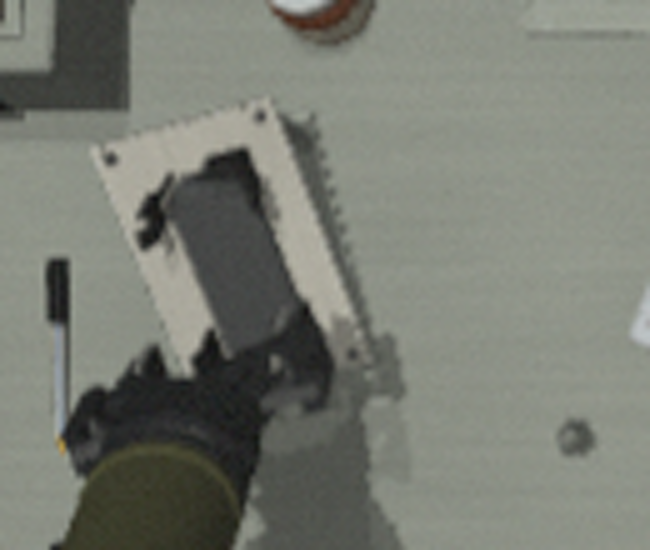

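Emit:
play_rows([
  {"hand": 0.7, "xyz": [-0.003, 0.02, -0.03], "twist": [2.2, -0.6, -8.2]},
  {"hand": 0.7, "xyz": [-0.006, 0.05, -0.03], "twist": [4.4, -1.2, -16.5]},
  {"hand": 0.7, "xyz": [-0.009, 0.08, -0.025], "twist": [6.6, -1.9, -25]},
  {"hand": 0.7, "xyz": [-0.01, 0.1, -0.02], "twist": [8.7, -2.5, -33]},
  {"hand": 0.7, "xyz": [-0.012, 0.12, -0.015], "twist": [10.8, -3.1, -41]},
  {"hand": 0.7, "xyz": [-0.013, 0.14, -0.01], "twist": [13, -3.7, -49]},
  {"hand": 0.7, "xyz": [-0.014, 0.155, -0.005], "twist": [15, -4.3, -57]},
  {"hand": 0.7, "xyz": [-0.015, 0.17, 0], "twist": [17.2, -4.9, -65]},
])

```text
time: 11.4
position: [528.5, 107.4, 172.3]
tcp_rot: [0.78, 0.598, 0.182, -0.013]
force: [-1.1, 0.7, 0.4]
width: 72.5
```

```bash
cat >> go.py <<'E'
def flip(T):
    T=T.copy();T[:3,:3]=T[:3,:3]@np.diag([-1,-1,1]);return T
E
python3 -c "
from go import *
rel(flip(tgt_part('white',120)))
print(monitor.read_state()['tcp_rot'])"
```

```text
t 11.4 pos [528.5 107.4 172.3] F [-1.1  0.7  0.4] w 72.5 q [ 0.19 -0.07 -0.29  2.06 -0.31  0.87 -0.2 ]
xyz [-0.1055  0.0454  0.0318] twist [ 22.26  -5.82 -82.95]
[ 0.78024551  0.5982732   0.18197345 -0.01310699]
```

Emit:
play_rows([
  {"hand": 0.7, "xyz": [-0.015, 0.006, 0.005], "twist": [2.3, -0.6, -8.3]},
  {"hand": 0.7, "xyz": [-0.03, 0.012, 0.01], "twist": [4.5, -1.2, -16.6]},
  {"hand": 0.7, "xyz": [-0.045, 0.018, 0.015], "twist": [6.7, -1.8, -25]},
  {"hand": 0.7, "xyz": [-0.06, 0.025, 0.02], "twist": [9, -2.3, -33]},
  {"hand": 0.7, "xyz": [-0.075, 0.032, 0.025], "twist": [11.2, -2.9, -41.5]},
  {"hand": 0.7, "xyz": [-0.09, 0.038, 0.03], "twist": [13.4, -3.5, -50]},
  {"hand": 0.7, "xyz": [-0.1, 0.043, 0.032], "twist": [15.6, -4.1, -58]},
  {"hand": 0.7, "xyz": [-0.105, 0.045, 0.032], "twist": [17.8, -4.7, -66]},
])

```text
time: 12.2
position: [556.2, 2.4, 116.9]
tcp_rot: [0.325, 0.945, 0.037, -0.005]
force: [-0.2, -0.9, -0.2]
width: 72.5
```

```bash
python3 -c "
from go import *
rel(flip(tgt_part('white',40)))"
```

```text
t 12.2 pos [556.2   2.4 116.9] F [-0.2 -0.9 -0.2] w 72.5 q [ 0.23  0.21 -0.26  1.83 -0.02  1.09  0.89]
xyz [-0.0019 -0.0035  0.0768] twist [  4.14  -1.32 -16.84]
```

Emit:
play_rows([
  {"hand": 0.9, "xyz": [-0.002, -0.0035, 0.02], "twist": [2, -0.6, -8.4]},
  {"hand": 0.9, "xyz": [-0.002, -0.0035, 0.05], "twist": [4.1, -1.3, -16.8]},
  {"hand": 0.9, "xyz": [-0.002, -0.0035, 0.077], "twist": [4.1, -1.3, -16.8]},
  {"hand": 0.9, "xyz": [-0.002, -0.0035, 0.077], "twist": [4.1, -1.3, -16.8]},
  {"hand": 0.9, "xyz": [-0.002, -0.0035, 0.077], "twist": [4.1, -1.3, -16.8]},
])

```text
time: 12.7
position: [556.2, 3.7, 38.6]
tcp_rot: [0.183, 0.983, -0.0, -0.001]
force: [0.2, -0.8, 0.4]
width: 81.2
```

```bash
python3 -c "
from go import *
rel(flip(tgt_part('white',0)))
from station import cams
for n in('side','top'):
  p=cams.get_image(n);f=5
  x0,y0=(190,140) if n=='side' else (200,150)
  im=cv2.resize(p['img'][y0:y0+110,x0:x0+130,::-1],None,fx=f,fy=f,interpolation=cv2.INTER_CUBIC)
  s=monitor.read_state();T=np.eye(4);T[:3,:3]=R.from_quat(s['tcp_rot']).as_matrix();T[:3,3]=s['position']
  lines(im,p,T,[[[0,w,-13],[0,w,0],[0,-w,0],[0,-w,-13]] for w in (40,)],x0,y0,f,(0,0,255))
  lines(im,p,TF(*parts()['white']),[Z(OUT,10)],x0,y0,f,(0,200,0))
  cv2.imwrite(f'pics/w1{n}.png',im)"
```

```text
t 12.7 pos [556.2   3.7  38.6] F [ 0.2 -0.8  0.4] w 81.2 q [ 0.19  0.32 -0.28  1.88  0.11  0.96  1.06]
xyz [-0.0004  0.0006  0.0385] twist [-0.06 -0.16 -0.06]
```

View pics/w1side.png

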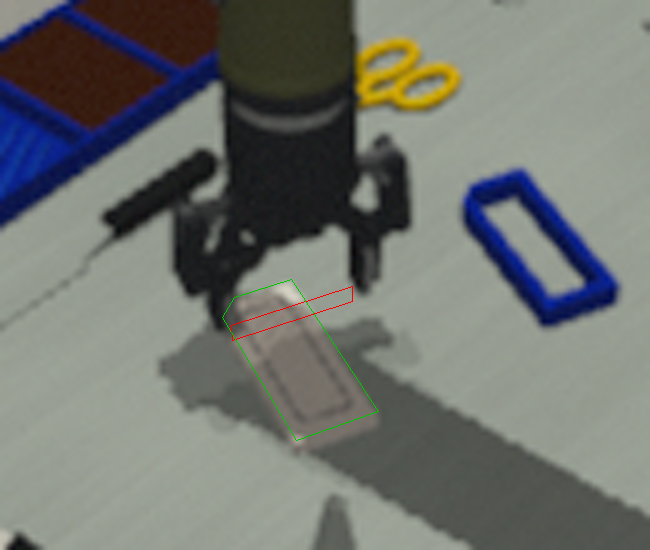

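View pics/w1top.png

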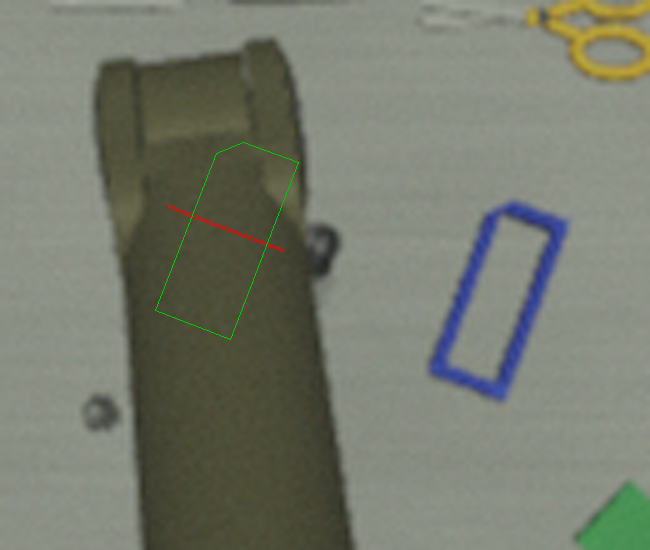

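Emit:
play_rows([
  {"hand": 0.8, "xyz": [0, 0, 0.025], "twist": [0, 0, 0]},
  {"hand": 0.8, "xyz": [0, 0, 0.037], "twist": [0, 0, 0]},
  {"hand": 0.8, "xyz": [0, 0, 0.038], "twist": [0, 0, 0]},
  {"hand": 0.8, "xyz": [0, 0, 0.038], "twist": [0, 0, 0]},
])

```text
time: 13.2
position: [558.1, 3.3, 3.2]
tcp_rot: [0.184, 0.983, 0.0, 0.001]
force: [-0.4, 0.7, -0.2]
width: 76.7
```

```bash
python3 -c "
from go import *
rel(flip(tgt_part('white',0)))"
```

```text
t 13.2 pos [558.1   3.3   3.2] F [-0.4  0.7 -0.2] w 76.7 q [ 0.18  0.37 -0.28  1.9   0.13  0.89  1.05]
xyz [0.0017 0.0002 0.0032] twist [ 0.04  0.1  -0.11]
```

Emit:
play_rows([
  {"hand": 0.7, "xyz": [0.001, 0, 0.003], "twist": [0, 0, 0]},
  {"hand": 0.7, "xyz": [0.001, 0, 0.003], "twist": [0, 0, 0]},
  {"hand": 0.3, "xyz": [0.001, 0, 0.003], "twist": [0, 0, 0]},
  {"hand": 0, "xyz": [0.001, 0, 0.003], "twist": [0, 0, 0]},
  {"hand": -0.5, "xyz": [0.001, 0, 0.003], "twist": [0, 0, 0]},
  {"hand": -0.5, "xyz": [0.001, 0, 0.003], "twist": [0, 0, 0]},
  {"hand": -0.5, "xyz": [0.001, 0, 0.003], "twist": [0, 0, 0]},
])

```text
time: 13.9
position: [557.9, 3.9, 1.3]
tcp_rot: [0.184, 0.983, 0.0, 0.002]
force: [-1.2, -0.1, 6.2]
width: 52.3
```

```bash
python3 -c "
from go import *
rel(flip(tgt_part('white',0)))"
```

```text
t 13.9 pos [557.9   3.9   1.3] F [-1.2 -0.1  6.2] w 52.3 q [ 0.18  0.37 -0.28  1.9   0.13  0.88  1.05]
xyz [ 0.0013 -0.0003  0.0013] twist [ 0.07  0.17 -0.11]
```

Emit:
play_rows([
  {"hand": -0.5, "xyz": [0, 0, -0.02], "twist": [0, 0, 0]},
  {"hand": -0.5, "xyz": [0, 0, -0.06], "twist": [0, 0, 0]},
  {"hand": -0.5, "xyz": [0, 0, -0.11], "twist": [0, 0, 0]},
  {"hand": -0.5, "xyz": [0, 0, -0.15], "twist": [0, 0, 0]},
])

```text
time: 14.3
position: [557.7, 3.9, 153.7]
tcp_rot: [0.184, 0.983, 0.0, 0.002]
force: [0.4, 0.4, -0.7]
width: 51.4
```

```bash
python3 -c "
from go import *
rel(flip(tgt_bed(140)))"
```

```text
t 14.3 pos [557.7   3.9 153.7] F [ 0.4  0.4 -0.7] w 51.4 q [ 0.21  0.19 -0.3   1.78  0.06  1.18  1.1 ]
xyz [ 0.167   0.2311 -0.0459] twist [ -9.68 -28.67 -36.18]
```

Emit:
play_rows([
  {"hand": -0.5, "xyz": [0.024, 0.033, -0.02], "twist": [-1.4, -4.1, -5.2]},
  {"hand": -0.5, "xyz": [0.048, 0.066, -0.035], "twist": [-2.8, -8.2, -10.3]},
  {"hand": -0.5, "xyz": [0.072, 0.099, -0.046], "twist": [-4.1, -12.3, -15.5]},
  {"hand": -0.5, "xyz": [0.096, 0.132, -0.046], "twist": [-5.5, -16.4, -20.7]},
  {"hand": -0.5, "xyz": [0.119, 0.165, -0.046], "twist": [-6.9, -20.5, -25.8]},
  {"hand": -0.5, "xyz": [0.143, 0.198, -0.046], "twist": [-8.3, -24.6, -31]},
  {"hand": -0.5, "xyz": [0.167, 0.231, -0.046], "twist": [-9.7, -28.7, -36.2]},
  {"hand": -0.5, "xyz": [0.167, 0.231, -0.046], "twist": [-9.7, -28.7, -36.2]},
])

```text
time: 15.1
position: [481.0, 284.5, 198.5]
tcp_rot: [-0.139, 0.956, 0.036, 0.257]
force: [0.3, 0.6, -1.6]
width: 51.9
```

```bash
python3 -c "
from go import *
rel(flip(tgt_bed(70)))"
```

```text
t 15.1 pos [481.  284.5 198.5] F [ 0.3  0.6 -1.6] w 51.9 q [-0.03 -0.2  -0.61  2.14  0.11  0.68  1.13]
xyz [-0.0026 -0.006   0.0707] twist [0.23 0.07 0.59]
```

Emit:
play_rows([
  {"hand": -0.5, "xyz": [-0.002, -0.006, 0.03], "twist": [0, 0, 0.6]},
  {"hand": -0.5, "xyz": [-0.002, -0.006, 0.06], "twist": [0, 0, 0.6]},
  {"hand": -0.5, "xyz": [-0.002, -0.006, 0.068], "twist": [0, 0, 0.6]},
  {"hand": -0.5, "xyz": [-0.002, -0.006, 0.068], "twist": [0, 0, 0.6]},
  {"hand": -0.5, "xyz": [-0.002, -0.006, 0.068], "twist": [0, 0, 0.6]},
])

```text
time: 15.6
position: [517.2, 288.4, 140.7]
tcp_rot: [-0.133, 0.957, 0.038, 0.256]
force: [-0.3, -0.3, -0.8]
width: 51.8
```

```bash
cat > held.py <<'E'
from go import *
from station import cams
def held(tag,H,fl=True,seat=None):
    s=monitor.read_state();
    T=np.eye(4);T[:3,:3]=R.from_quat(s["tcp_rot"]).as_matrix()@FL
    if fl: T[:3,:3]=T[:3,:3]@np.diag([-1,-1,1])
    T[:3,3]=s["position"]
    L=BED[:3,:3].T@(T[:3,3]-BED[:3,3]);print("part in bed",L.round(1), "yaw",np.degrees(R.from_matrix(BED[:3,:3].T@T[:3,:3]).as_rotvec()).round(2),"Fbed",(BED[:3,:3].T@s["force"]).round(1))
    for n in("side","top"):
        p=cams.get_image(n);pickle.dump(p,open(n+"2.pkl","wb"));f=5
        x0,y0=(120,180) if n=="side" else (110,150)
        im=cv2.resize(p["img"][y0:y0+110,x0:x0+130,::-1],None,fx=f,fy=f,interpolation=cv2.INTER_CUBIC)
        lines(im,p,T,[Z(OUT,0),Z(OUT,H)],x0,y0,f,(0,0,255))
        if seat: 
            B=BED.copy();B[:3,3]+=B[:3,:3]@seat; lines(im,p,B,[Z(OUT,10)],x0,y0,f,(0,200,0))
        cv2.imwrite(f"pics/{tag}{n}.png",im)
E
python3 -c "
from held import *
rel(flip(tgt_bed(10)))
held('w2',10,True,[0,0,0])"
```

```text
t 15.6 pos [517.2 288.4 140.7] F [-0.3 -0.3 -0.8] w 51.8 q [ 0.02 -0.03 -0.67  2.14  0.31  0.56  0.97]
xyz [-0.0005  0.0002  0.0628] twist [ 0.21  0.03 -0.05]
part in bed [-0.6 -0.4 72.8] yaw [ 0.21 -0.03 -0.05] Fbed [-0.7 -0.2 -0.5]
```

View pics/w2side.png

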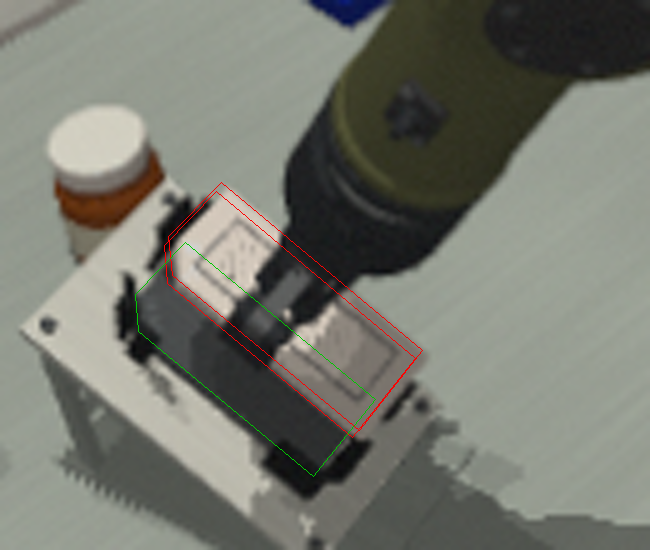

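View pics/w2top.png

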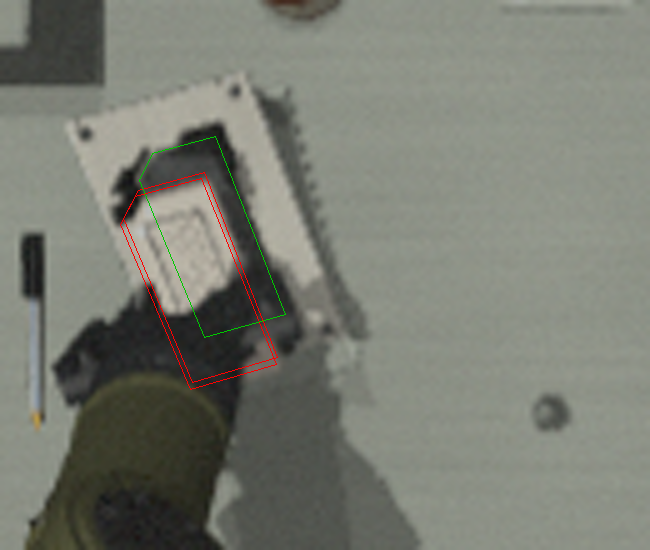

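Emit:
play_rows([
  {"hand": -0.5, "xyz": [-0.002, 0.001, 0.015], "twist": [0.2, 0, 0]},
  {"hand": -0.5, "xyz": [-0.002, 0.001, 0.025], "twist": [0.2, 0, 0]},
  {"hand": -0.5, "xyz": [-0.002, 0.001, 0.032], "twist": [0.2, 0, 0]},
  {"hand": -0.5, "xyz": [-0.002, 0.001, 0.036], "twist": [0.2, 0, 0]},
  {"hand": -0.5, "xyz": [-0.002, 0.001, 0.04], "twist": [0.2, 0, 0]},
  {"hand": -0.5, "xyz": [-0.002, 0.001, 0.04], "twist": [0.2, 0, 0]},
])

```text
time: 16.3
position: [538.3, 296.5, 108.6]
tcp_rot: [-0.134, 0.956, 0.036, 0.258]
force: [0.8, 1.4, -2.0]
width: 51.9
```

```bash
python3 -c "
from held import *
rel(flip(tgt_bed(10)))
held('w3',10,True,[0,0,0])"
```

```text
t 16.3 pos [538.3 296.5 108.6] F [ 0.8  1.4 -2. ] w 51.9 q [-0.    0.08 -0.67  2.12  0.5   0.51  0.81]
xyz [ 0.003  -0.0016  0.0237] twist [0.06 0.21 0.  ]
part in bed [ 2.9  1.6 33.7] yaw [ 0.06 -0.21  0.  ] Fbed [-0.   1.1 -2.3]
```

View pics/w3side.png

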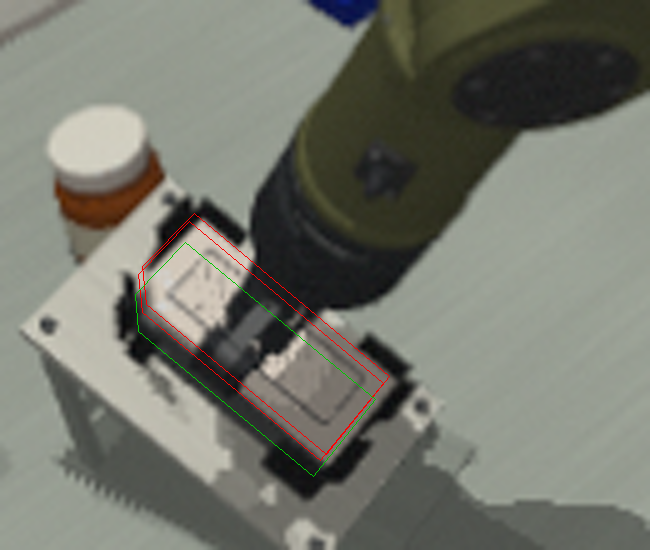

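View pics/w3top.png

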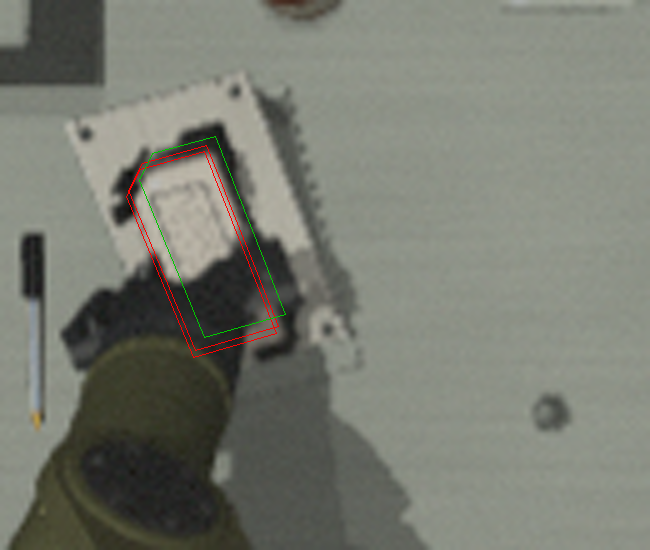

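Emit:
play_rows([
  {"hand": -0.5, "xyz": [0.001, 0, 0.006], "twist": [0, 0, 0]},
  {"hand": -0.5, "xyz": [0.001, 0, 0.012], "twist": [0, 0, 0]},
  {"hand": -0.5, "xyz": [0.001, 0, 0.017], "twist": [0, 0, 0]},
  {"hand": -0.5, "xyz": [0.001, 0, 0.019], "twist": [0, 0, 0]},
  {"hand": -0.5, "xyz": [0.001, 0, 0.019], "twist": [0, 0, 0]},
])

```text
time: 16.9
position: [547.1, 299.1, 91.9]
tcp_rot: [-0.134, 0.956, 0.037, 0.258]
force: [1.1, 0.7, 0.2]
width: 51.9
```

```bash
python3 -c "
from held import *
rel(flip(tgt_bed(10)))
s=monitor.read_state();print('Fbed',BED[:3,:3].T@s['force'])"
```

```text
t 16.9 pos [547.1 299.1  91.9] F [1.1 0.7 0.2] w 51.9 q [-0.02  0.13 -0.65  2.12  0.58  0.49  0.74]
xyz [ 0.0025 -0.0017  0.0046] twist [ 0.08  0.24 -0.  ]
Fbed [ 1.17187084  0.41520153 -0.48087951]
```

Emit:
play_rows([
  {"hand": -0.5, "xyz": [0.0005, 0, 0.001], "twist": [0, 0.2, 0]},
  {"hand": -0.5, "xyz": [0.0005, 0, 0.002], "twist": [0, 0.2, 0]},
  {"hand": -0.5, "xyz": [0.0005, 0, 0.003], "twist": [0, 0.2, 0]},
  {"hand": -0.5, "xyz": [0.0005, 0, 0.0035], "twist": [0, 0.2, 0]},
])

```text
time: 17.3
position: [548.6, 299.6, 89.0]
tcp_rot: [-0.134, 0.956, 0.036, 0.257]
force: [-5.1, -2.7, 10.5]
width: 51.6
```

```bash
python3 -c "
from held import *
rel(flip(tgt_bed(10)))
s=monitor.read_state();print('Fbed',BED[:3,:3].T@s['force'])"
```

```text
t 17.3 pos [548.6 299.6  89. ] F [-5.1 -2.7 10.5] w 51.6 q [-0.02  0.14 -0.65  2.12  0.59  0.49  0.73]
xyz [ 0.0024 -0.0017  0.0014] twist [0.07 0.07 0.01]
Fbed [ 0.38260357 -1.25241538 11.95777313]
```

Emit:
play_rows([
  {"hand": -0.5, "xyz": [0, 0, 0.0005], "twist": [0, 0, 0]},
  {"hand": -0.5, "xyz": [0, 0, 0], "twist": [0, 0, 0]},
  {"hand": 0.3, "xyz": [0, 0, 0], "twist": [0, 0, 0]},
  {"hand": 0.5, "xyz": [0, 0, -0.0005], "twist": [0, 0, 0]},
  {"hand": 0.7, "xyz": [0, 0, -0.0005], "twist": [0, 0, 0]},
  {"hand": 0.7, "xyz": [0, 0, -0.0005], "twist": [0, 0, 0]},
])

```text
time: 17.9
position: [548.1, 299.2, 89.0]
tcp_rot: [-0.134, 0.957, 0.036, 0.256]
force: [-0.5, 0.1, -0.2]
width: 72.3
```

Emit:
play_rows([
  {"hand": 0.7, "xyz": [0, 0, -0.01], "twist": [0, 0, 0]},
  {"hand": 0.7, "xyz": [0, 0, -0.04], "twist": [0, 0, 0]},
  {"hand": 0.7, "xyz": [0, 0, -0.08], "twist": [0, 0, 0]},
  {"hand": 0.7, "xyz": [0, 0, -0.12], "twist": [0, 0, 0]},
  {"hand": 0.7, "xyz": [0, 0, -0.16], "twist": [0, 0, 0]},
])

```text
time: 18.4
position: [469.9, 277.0, 228.6]
tcp_rot: [-0.134, 0.957, 0.036, 0.256]
force: [0.7, 0.4, 0.3]
width: 72.3
```

```bash
python3 -c "
from held import *
rel(flip(tgt_part('blue',120)))
held('w4',10,True,[0,0,10])"
```

```text
t 18.4 pos [469.9 277.  228.6] F [0.7 0.4 0.3] w 72.3 q [ 0.02 -0.28 -0.63  2.12  0.02  0.75  1.21]
xyz [ 0.1248 -0.4512  0.0527] twist [ 9.76 28.92 36.2 ]
part in bed [  1.3   1.5 173.1] yaw [0.07 0.   0.  ] Fbed [ 0.9  0.2 -0.2]
```

View pics/w4side.png

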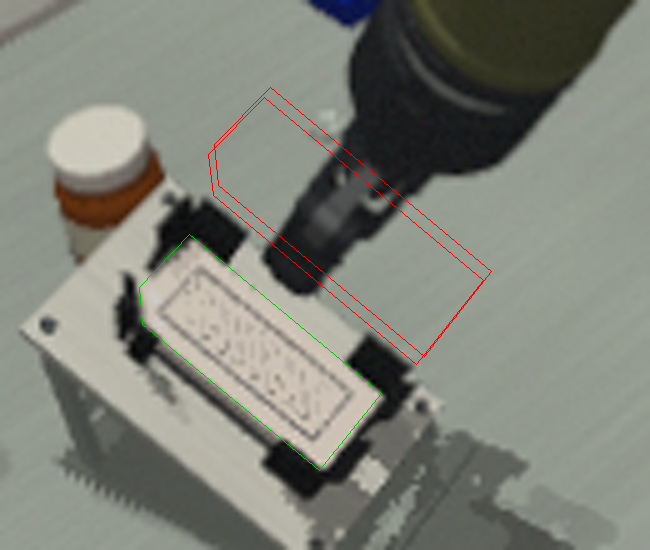

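View pics/w4top.png

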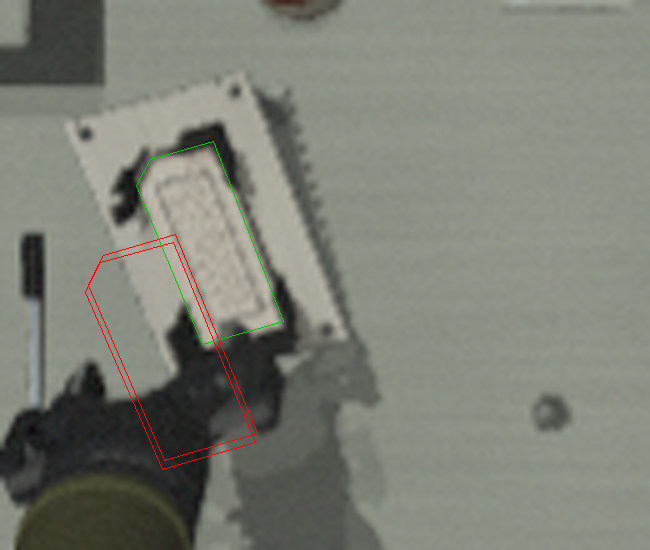

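Emit:
play_rows([
  {"hand": 0.8, "xyz": [0.01, -0.036, -0.01], "twist": [1, 2.9, 3.6]},
  {"hand": 0.8, "xyz": [0.021, -0.076, -0.01], "twist": [2, 5.8, 7.2]},
  {"hand": 0.8, "xyz": [0.033, -0.12, -0.01], "twist": [2.9, 8.7, 10.8]},
  {"hand": 0.8, "xyz": [0.045, -0.165, -0.005], "twist": [3.9, 11.6, 14.5]},
  {"hand": 0.8, "xyz": [0.057, -0.21, 0], "twist": [4.9, 14.5, 18]},
  {"hand": 0.8, "xyz": [0.069, -0.255, 0.01], "twist": [5.9, 17.4, 21.7]},
  {"hand": 0.8, "xyz": [0.082, -0.3, 0.02], "twist": [6.8, 20.2, 25.3]},
  {"hand": 0.8, "xyz": [0.095, -0.345, 0.03], "twist": [7.8, 23, 29]},
])

```text
time: 19.3
position: [502.7, -73.1, 158.6]
tcp_rot: [0.122, 0.991, 0.009, 0.058]
force: [0.5, 0.2, -1.2]
width: 77.0
```

```bash
python3 -c "
from held import *
rel(flip(tgt_part('blue',60)))
"
```

```text
t 19.3 pos [502.7 -73.1 158.6] F [ 0.5  0.2 -1.2] w 77.0 q [ 0.21 -0.01 -0.11  1.98 -0.02  1.05  1.44]
xyz [-0.0267 -0.1032  0.0989] twist [2.28 6.31 7.08]
```

Emit:
play_rows([
  {"hand": 0.8, "xyz": [-0.011, -0.042, 0.03], "twist": [1.2, 3, 3.5]},
  {"hand": 0.8, "xyz": [-0.021, -0.083, 0.055], "twist": [2.3, 6.3, 7.1]},
  {"hand": 0.8, "xyz": [-0.0267, -0.103, 0.08], "twist": [2.3, 6.3, 7.1]},
  {"hand": 0.8, "xyz": [-0.0267, -0.103, 0.099], "twist": [2.3, 6.3, 7.1]},
  {"hand": 0.8, "xyz": [-0.0267, -0.103, 0.099], "twist": [2.3, 6.3, 7.1]},
  {"hand": 0.8, "xyz": [-0.0267, -0.103, 0.099], "twist": [2.3, 6.3, 7.1]},
])

```text
time: 19.9
position: [514.8, -178.3, 59.3]
tcp_rot: [0.183, 0.983, -0.0, -0.001]
force: [0.4, -0.2, 0.9]
width: 76.8
```

```bash
python3 -c "
from held import *
rel(flip(tgt_part('blue',3)))
p=cams.get_image('side');f=5;x0,y0=(230,130)
im=cv2.resize(p['img'][y0:y0+110,x0:x0+130,::-1],None,fx=f,fy=f,interpolation=cv2.INTER_CUBIC)
lines(im,p,TF(*parts()['blue']),[Z(OUT,18),Z(OUT,0)],x0,y0,f,(0,200,0))
cv2.imwrite('pics/b1.png',im)
"
```

```text
t 19.9 pos [ 514.8 -178.3   59.3] F [ 0.4 -0.2  0.9] w 76.8 q [ 0.3   0.25 -0.02  1.9   0.01  0.99  1.48]
xyz [-0.0007 -0.0008  0.0563] twist [-0.02 -0.09  0.03]
```

View pics/b1.png

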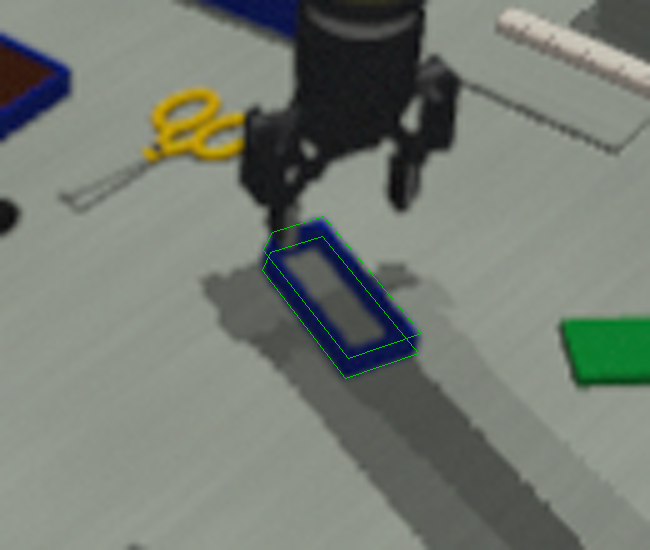

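Emit:
play_rows([
  {"hand": 0.8, "xyz": [-0.0005, 0, 0.03], "twist": [0, 0, 0]},
  {"hand": 0.8, "xyz": [-0.0005, 0, 0.052], "twist": [0, 0, 0]},
  {"hand": 0.8, "xyz": [-0.0005, 0, 0.055], "twist": [0, 0, 0]},
  {"hand": 0.8, "xyz": [-0.0005, 0, 0.055], "twist": [0, 0, 0]},
])

```text
time: 20.35
position: [516.6, -178.0, 6.3]
tcp_rot: [0.183, 0.983, -0.0, 0.001]
force: [-0.8, -0.5, 0.1]
width: 77.2
```

```bash
python3 -c "
from held import *
rel(flip(tgt_part('blue',3)))
"
```

```text
t 20.35 pos [ 516.6 -178.     6.3] F [-0.8 -0.5  0.1] w 77.2 q [ 0.3   0.33 -0.02  1.93  0.01  0.88  1.48]
xyz [ 0.001  -0.0017  0.0033] twist [0.   0.08 0.11]
```

Emit:
play_rows([
  {"hand": 0.7, "xyz": [0.001, -0.001, 0.003], "twist": [0, 0, 0]},
  {"hand": 0.7, "xyz": [0.001, -0.001, 0.003], "twist": [0, 0, 0]},
  {"hand": 0.3, "xyz": [0.001, -0.001, 0.003], "twist": [0, 0, 0]},
  {"hand": 0, "xyz": [0.001, -0.001, 0.003], "twist": [0, 0, 0]},
  {"hand": -0.5, "xyz": [0.001, -0.001, 0.003], "twist": [0, 0, 0]},
  {"hand": -0.5, "xyz": [0.001, -0.001, 0.003], "twist": [0, 0, 0]},
  {"hand": -0.5, "xyz": [0.001, -0.001, 0.003], "twist": [0, 0, 0]},
])

```text
time: 21.05
position: [516.3, -178.8, 4.7]
tcp_rot: [0.183, 0.983, -0.0, 0.002]
force: [-1.2, 0.8, 6.2]
width: 52.2
```

```bash
python3 -c "
from held import *
rel(flip(tgt_part('blue',3)))
"
```

```text
t 21.05 pos [ 516.3 -178.8    4.7] F [-1.2  0.8  6.2] w 52.2 q [ 0.3   0.33 -0.02  1.94  0.01  0.87  1.48]
xyz [ 0.0011 -0.0008  0.0016] twist [0.01 0.2  0.11]
```

Emit:
play_rows([
  {"hand": -0.5, "xyz": [0, 0, -0.02], "twist": [0, 0, 0]},
  {"hand": -0.5, "xyz": [0, 0, -0.06], "twist": [0, 0, 0]},
  {"hand": -0.5, "xyz": [0, 0, -0.11], "twist": [0, 0, 0]},
  {"hand": -0.5, "xyz": [0, 0, -0.16], "twist": [0, 0, 0]},
])

```text
time: 21.45
position: [515.0, -178.5, 166.0]
tcp_rot: [0.183, 0.983, -0.0, 0.001]
force: [1.7, -0.6, -0.8]
width: 52.4
```

```bash
python3 -c "
from held import *
rel(flip(tgt_bed(150)))
"
```

```text
t 21.45 pos [ 515.  -178.5  166. ] F [ 1.7 -0.6 -0.8] w 52.4 q [ 0.3   0.14 -0.02  1.8   0.    1.2   1.49]
xyz [ 0.1964  0.4139 -0.0423] twist [ -9.7  -28.82 -36.06]
```

Emit:
play_rows([
  {"hand": -0.5, "xyz": [0.018, 0.038, -0.02], "twist": [-0.9, -2.6, -3.3]},
  {"hand": -0.5, "xyz": [0.036, 0.076, -0.035], "twist": [-1.8, -5.2, -6.6]},
  {"hand": -0.5, "xyz": [0.054, 0.114, -0.05], "twist": [-2.6, -7.9, -9.8]},
  {"hand": -0.5, "xyz": [0.072, 0.152, -0.05], "twist": [-3.5, -10.5, -13.1]},
  {"hand": -0.5, "xyz": [0.09, 0.19, -0.05], "twist": [-4.4, -13.1, -16.4]},
  {"hand": -0.5, "xyz": [0.108, 0.228, -0.048], "twist": [-5.3, -15.7, -19.7]},
  {"hand": -0.5, "xyz": [0.126, 0.266, -0.046], "twist": [-6.2, -18.3, -23]},
  {"hand": -0.5, "xyz": [0.144, 0.304, -0.044], "twist": [-7.1, -21, -26.4]},
])

```text
time: 22.25
position: [489.1, 158.5, 209.9]
tcp_rot: [-0.05, 0.98, 0.027, 0.191]
force: [0.1, 0.3, -0.5]
width: 52.3
```

```bash
python3 -c "
from held import *
rel(flip(tgt_bed(140,1,1)))
"
```

```text
t 22.25 pos [489.1 158.5 209.9] F [ 0.1  0.3 -0.5] w 52.3 q [ 0.01 -0.23 -0.38  2.11 -0.02  0.87  1.31]
xyz [-0.0038  0.1216  0.0169] twist [-2.54 -7.67 -9.53]
```

Emit:
play_rows([
  {"hand": -0.5, "xyz": [-0.001, 0.04, 0.005], "twist": [-0.8, -2.5, -3.1]},
  {"hand": -0.5, "xyz": [-0.002, 0.08, 0.01], "twist": [-1.7, -5.1, -6.3]},
  {"hand": -0.5, "xyz": [-0.004, 0.1216, 0.017], "twist": [-2.5, -7.7, -9.5]},
  {"hand": -0.5, "xyz": [-0.004, 0.1216, 0.017], "twist": [-2.5, -7.7, -9.5]},
  {"hand": -0.5, "xyz": [-0.004, 0.1216, 0.017], "twist": [-2.5, -7.7, -9.5]},
])

```text
time: 22.75
position: [485.1, 281.3, 199.1]
tcp_rot: [-0.134, 0.957, 0.035, 0.256]
force: [0.1, 0.3, -0.4]
width: 52.6
```

```bash
python3 -c "
from held import *
rel(flip(tgt_bed(75,1,1)))
"
```

```text
t 22.75 pos [485.1 281.3 199.1] F [ 0.1  0.3 -0.4] w 52.6 q [-0.05 -0.19 -0.59  2.13  0.13  0.69  1.11]
xyz [-0.0008 -0.0004  0.0647] twist [-0.04 -0.06  0.08]
```

Emit:
play_rows([
  {"hand": -0.5, "xyz": [-0.001, 0, 0.03], "twist": [0, 0, 0]},
  {"hand": -0.5, "xyz": [-0.001, 0, 0.055], "twist": [0, 0, 0]},
  {"hand": -0.5, "xyz": [-0.001, 0, 0.065], "twist": [0, 0, 0]},
  {"hand": -0.5, "xyz": [-0.001, 0, 0.065], "twist": [0, 0, 0]},
  {"hand": -0.5, "xyz": [-0.001, 0, 0.065], "twist": [0, 0, 0]},
])

```text
time: 23.25
position: [517.7, 289.1, 143.5]
tcp_rot: [-0.133, 0.957, 0.035, 0.256]
force: [-0.2, 0.5, -0.3]
width: 52.1
```

```bash
python3 -c "
from held import *
rel(flip(tgt_bed(24,1,1)))
held('b2',18,True,[0,0,10])"
```

```text
t 23.25 pos [517.7 289.1 143.5] F [-0.2  0.5 -0.3] w 52.1 q [-0.01 -0.03 -0.64  2.13  0.32  0.57  0.96]
xyz [0.0004 0.001  0.0508] twist [-0.11 -0.08 -0.03]
part in bed [ 1.4  0.1 74.8] yaw [-0.11  0.08 -0.03] Fbed [-0.2  0.5 -0.2]
```

View pics/b2side.png

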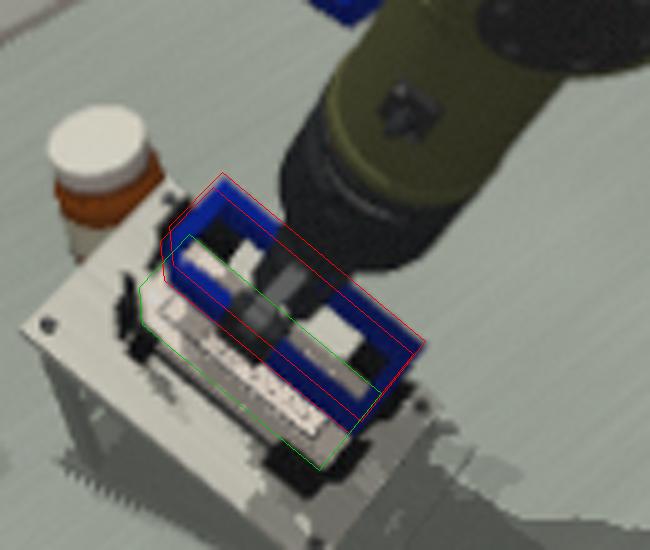

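View pics/b2top.png

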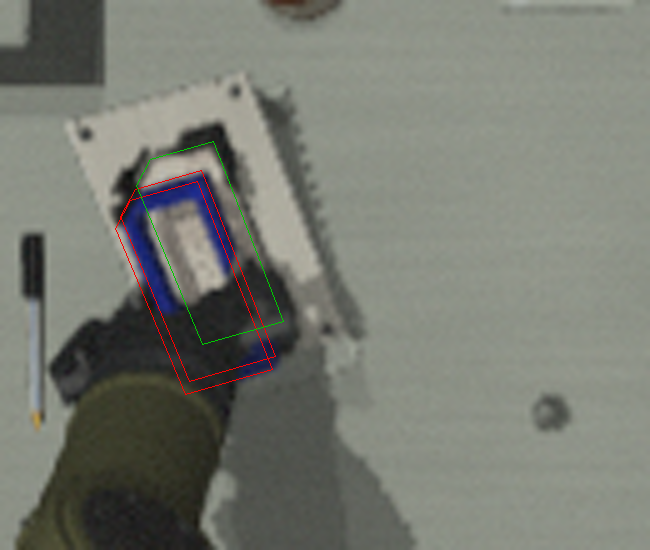

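Emit:
play_rows([
  {"hand": -0.5, "xyz": [0, 0.001, 0.012], "twist": [0, 0, 0]},
  {"hand": -0.5, "xyz": [0, 0.001, 0.02], "twist": [0, 0, 0]},
  {"hand": -0.5, "xyz": [0, 0.001, 0.026], "twist": [0, 0, 0]},
  {"hand": -0.5, "xyz": [0, 0.001, 0.032], "twist": [0, 0, 0]},
  {"hand": -0.5, "xyz": [0, 0.001, 0.037], "twist": [0, 0, 0]},
  {"hand": -0.5, "xyz": [0, 0.001, 0.04], "twist": [0, 0, 0]},
  {"hand": -0.5, "xyz": [0, 0.001, 0.04], "twist": [0, 0, 0]},
])

```text
time: 24.05
position: [536.6, 296.3, 109.4]
tcp_rot: [-0.133, 0.957, 0.035, 0.256]
force: [-0.3, 0.6, -1.3]
width: 52.4
```

```bash
python3 -c "
from held import *
rel(flip(tgt_bed(24.7,1,1)))
held('b3',18,True,[0,0,10])"
```

```text
t 24.05 pos [536.6 296.3 109.4] F [-0.3  0.6 -1.3] w 52.4 q [-0.03  0.07 -0.64  2.12  0.49  0.52  0.82]
xyz [ 0.0009 -0.0008  0.0105] twist [-0.08 -0.01  0.03]
part in bed [ 1.9  1.8 35.2] yaw [-0.08  0.01  0.03] Fbed [-0.8  0.6 -1. ]
```

View pics/b3side.png

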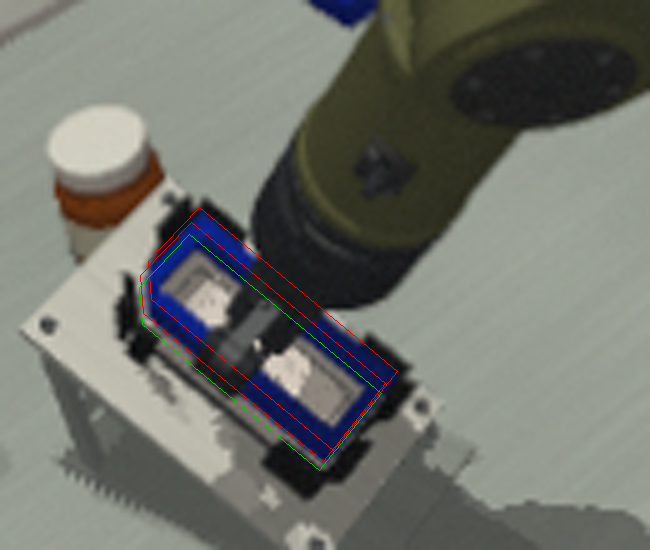

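Emit:
play_rows([
  {"hand": -0.5, "xyz": [0.001, 0, 0.003], "twist": [0, 0, 0]},
  {"hand": -0.5, "xyz": [0.001, 0, 0.006], "twist": [0, 0, 0]},
  {"hand": -0.5, "xyz": [0.001, 0, 0.008], "twist": [0, 0, 0]},
  {"hand": -0.5, "xyz": [0.001, 0, 0.0095], "twist": [0, 0, 0]},
  {"hand": -0.5, "xyz": [0.001, 0, 0.0105], "twist": [0, 0, 0]},
  {"hand": -0.5, "xyz": [0.001, 0, 0.0105], "twist": [0, 0, 0]},
])

```text
time: 24.75
position: [540.9, 297.6, 100.2]
tcp_rot: [-0.134, 0.957, 0.035, 0.257]
force: [0.4, -0.6, -0.9]
width: 52.4
```

```bash
python3 -c "
from held import *
rel(flip(tgt_bed(24.7,1,1)))
s=monitor.read_state();print('Fbed',BED[:3,:3].T@s['force'])"
```

```text
t 24.75 pos [540.9 297.6 100.2] F [ 0.4 -0.6 -0.9] w 52.4 q [-0.04  0.1  -0.63  2.12  0.53  0.5   0.78]
xyz [ 0.0001 -0.0009  0.0002] twist [-0.08  0.01  0.03]
Fbed [-0.2860334  -0.6838198  -0.89812954]
```

Emit:
play_rows([
  {"hand": -0.5, "xyz": [0, 0, 0.001], "twist": [0, 0, 0]},
  {"hand": -0.5, "xyz": [0, 0, 0.0015], "twist": [0, 0, 0]},
  {"hand": -0.5, "xyz": [0, 0, 0.0015], "twist": [0, 0, 0]},
])

```text
time: 25.05
position: [541.1, 297.7, 100.0]
tcp_rot: [-0.133, 0.957, 0.034, 0.257]
force: [-14.6, -7.2, 15.5]
width: 52.2
```

```bash
python3 -c "
from held import *
rel(flip(tgt_bed(24.7,1,1)))
s=monitor.read_state();print('Fbed',BED[:3,:3].T@s['force'])"
```

```text
t 25.05 pos [541.1 297.7 100. ] F [-14.6  -7.2  15.5] w 52.2 q [-0.04  0.1  -0.63  2.12  0.54  0.5   0.78]
xyz [ 0.0002 -0.001   0.    ] twist [-0.18  0.01  0.06]
Fbed [-6.16376567 -2.96955822 21.41629757]
```

Contact exactly at the seated height (d = 24.7 mm, 21 N). Release and withdraw.

Emit:
play_rows([
  {"hand": -0.5, "xyz": [0, 0, -0.0003], "twist": [0, 0, 0]},
  {"hand": 0.3, "xyz": [0, 0, -0.0003], "twist": [0, 0, 0]},
  {"hand": 0.5, "xyz": [0, 0, -0.0005], "twist": [0, 0, 0]},
  {"hand": 0.7, "xyz": [0, 0, -0.0005], "twist": [0, 0, 0]},
  {"hand": 0.7, "xyz": [0, 0, -0.0005], "twist": [0, 0, 0]},
])

```text
time: 25.55
position: [540.9, 297.6, 100.3]
tcp_rot: [-0.133, 0.957, 0.034, 0.257]
force: [0.7, -0.3, -0.7]
width: 72.5
```

Emit:
play_rows([
  {"hand": 0.7, "xyz": [0, 0, -0.01], "twist": [0, 0, 0]},
  {"hand": 0.7, "xyz": [0, 0, -0.04], "twist": [0, 0, 0]},
  {"hand": 0.7, "xyz": [0, 0, -0.08], "twist": [0, 0, 0]},
  {"hand": 0.7, "xyz": [0, 0, -0.12], "twist": [0, 0, 0]},
  {"hand": 0.7, "xyz": [0, -0.02, -0.15], "twist": [0, 0, 0]},
  {"hand": 0.7, "xyz": [0, -0.06, -0.15], "twist": [0, 0, 0]},
  {"hand": 0.7, "xyz": [0, -0.1, -0.15], "twist": [0, 0, 0]},
  {"hand": 0.7, "xyz": [0, -0.14, -0.15], "twist": [0, 0, 0]},
])

```text
time: 26.35
position: [508.4, 146.5, 229.4]
tcp_rot: [-0.137, 0.956, 0.036, 0.255]
force: [0.8, 0.1, -0.5]
width: 72.4
```

Emit:
play_rows([
  {"hand": 0.7, "xyz": [0, -0.04, 0], "twist": [0, 0, 0]},
  {"hand": 0.7, "xyz": [0, -0.08, 0], "twist": [0, 0, 0]},
  {"hand": 0.7, "xyz": [0, -0.12, 0], "twist": [0, 0, 0]},
  {"hand": 0.7, "xyz": [0, -0.12, 0], "twist": [0, 0, 0]},
])

```text
time: 26.75
position: [543.5, 25.4, 229.7]
tcp_rot: [-0.133, 0.957, 0.035, 0.256]
force: [0.8, 0.2, -0.9]
width: 72.9
```

```bash
cat > chk.py <<'E'
from held import *
rel(flip(tgt_bed(24.7,1,1)))
for n in("side","top"):
    p=cams.get_image(n);f=5;cv2.imwrite(f"pics/fin_{n}_full.png",p["img"][:,:,::-1])
    x0,y0=(120,180) if n=="side" else (110,150)
    im=cv2.resize(p["img"][y0:y0+110,x0:x0+130,::-1],None,fx=f,fy=f,interpolation=cv2.INTER_CUBIC)
    cv2.imwrite(f"pics/fin_{n}0.png",im)
    B=BED.copy();B[:3,3]+=B[:3,:3]@[0,0,20]; lines(im,p,B,[Z(OUT,18)],x0,y0,f,(0,200,0))
    cv2.imwrite(f"pics/fin_{n}.png",im)
    vv,uu=np.mgrid[y0:y0+110,x0:x0+130];uv=np.c_[uu.ravel(),vv.ravel()]
    C=(cloud(p,uv)-BED[:3,3])@BED[:3,:3]; px=p["img"][uv[:,1],uv[:,0]].astype(int)
    blue=(px[:,2]-px[:,0]>50)&(abs(C[:,2]-38)<12)&(abs(C[:,0])<70)&(abs(C[:,1])<33)
    q=C[blue]
    k=q[q[:,2]>34];s=np.linalg.lstsq(np.c_[k[:,:2],np.ones(len(k))],k[:,2],rcond=None)[0]
    print(n,len(k),"top-face plane",s,"median z",np.median(k[:,2]),"x",np.percentile(k[:,0],[1,99]),"y",np.percentile(k[:,1],[1,99]))
E
python3 chk.py
```

```text
t 26.75 pos [543.5  25.4 229.7] F [ 0.8  0.2 -0.9] w 72.9 q [-0.14 -0.26  0.12  2.15 -0.14  0.75  1.9 ]
xyz [0.0022 0.2618 0.1481] twist [-0.07 -0.09  0.01]
side 489 top-face plane [-1.73449646e-03 -6.16946927e-03  3.86071753e+01] median z 38.640135725518284 x [-65.82831139  61.38116331] y [-26.13296411  29.45049708]
top 263 top-face plane [-1.72630913e-03  1.08988089e-03  3.75475359e+01] median z 37.522325238388206 x [-67.13198097  61.9713888 ] y [-27.67594778  26.15184502]
```

View pics/fin_side0.png

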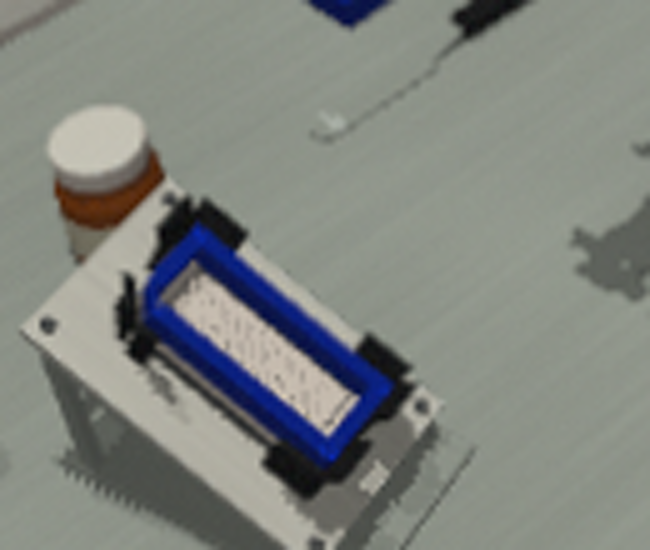

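View pics/fin_top.png

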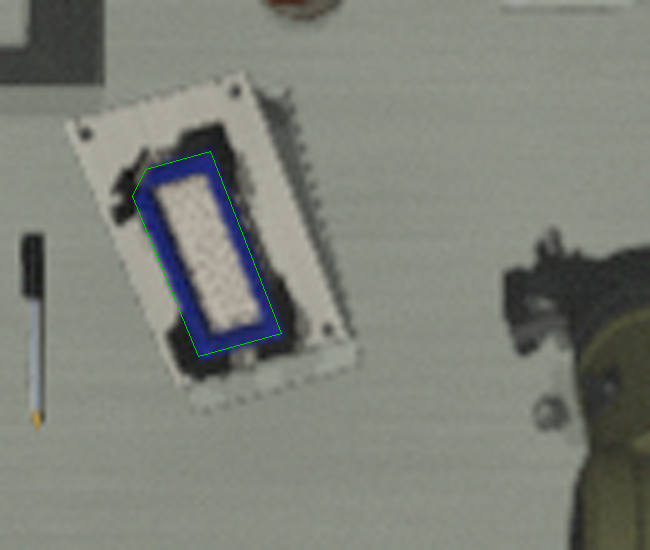

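View pics/fin_side_full.png

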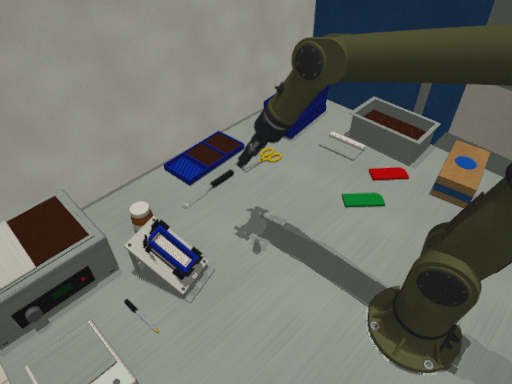

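```bash
python3 -c "
from station import ticket
print(ticket.sign_off())"
```

```text
the job is handed in; nothing more can be done
None
```

The mould is made up on the stand: steel-grey back plate, then white relief plate with its ribs up, then blue frame. Each has its cut corner at the stop, and the job was handed in at about 27 s.

- **Setting down:** I lowered each part between the guides until it touched (38 N, 12 N and 21 N at the wrist), then opened the fingers. Contact came at the expected seated height to within about 0.2 mm each time.
- **Final camera checks:** the blue frame's upper face is 37.5 mm above the bed in the top camera and 38.6 mm in the side camera, against 38 mm nominal. It is level with the bed to within about 0.4°. The pictures show the stack between all the guides with the gripper clear. The other things I could see on the table look unmoved, by eye only.

**Hiccups and disagreements**
- **First grasp:** on the first try at the back plate I met 14 N, probably one finger on its edge. I lifted, re-centred and gripped it cleanly.
- **Joint 7:** it reached about -2.62 rad (limit -2.69) while I was placing the back plate. I took the other two parts with the hand turned half round, which kept it well clear.
- **Relief plate position:** the two cameras disagreed on it by about 5 mm, so I corrected its place in the hand by picture before setting it down.

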